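Clamp plug-in cards in the test jig with the click knob

TASK

Load the test jig: flip its cam lever to free the clamp bar, slide the bar all the way back, and set every shielded card module on the bench upright, fully down in a bay of its own (any bay). Then slide the bar home over the bays until it stops, flip the lever back to lock it, and turn the black wing knob on the bar clockwise (seen from above) until its slip clutch clicks once, stopping at that first click. Do not knock over the solvent can or the white jar.

Things in the scene. Friction and masses are not known exactly. Their poses are not given: they have to be found in the camera images.
- jig: Fixed test jig on a grey base plate 250 x 390 x 10 mm; origin on the bench under the middle bay; plate from x -75 to +175 and y -195 to +195 mm in its frame. x = the sliding direction of the bar, away from the robot side (yaw varies within 0.2 rad); y along the row of bays, z up. Rails along x at y = +/-135 mm, tops 30 mm above the bench.
- bay0 (a point): Centre of the floor of the bay at jig y = +70 mm, 10 mm above the bench, axes as the jig. A module lies in it with its length along jig x and width along jig y (either way round), 5 mm play all round. Aluminium walls 12 mm high bound it, but beside the middle of each long side (26 mm either way) there is room for a finger down to the plate. Loaded neighbours are 34 mm apart.
- bay1 (a point): The same for the middle bay, jig y = 0.
- bay2 (a point): The same for the bay at jig y = -70 mm.
- card0 (a point): Centre (half-way up) of a loose shielded card module: plain aluminium block 70 (its x) x 36 (its y) x 46 (its z) mm, 0.16 kg, black band near its foot, its z axis up. Two or three modules are present; an absent one reads None. Seated in a bay its centre is 23 mm above the bay floor (33 mm above the bench).
- card1 (a point): As card0: a second, identical module.
- card2 (a point): As card0: a third, identical module.
- bar (a joint): Slide of the aluminium clamp bar along jig +x, m: 0 = home over the bays (hard stop), 0.11 = all the way back (hard stop). About 2.5 N friction, stays where left. Bar 44 mm wide (x), 294 mm long (y), top 82, underside 66 mm above the bench; seated modules (56 mm high) pass beneath. Starts home; while the lever is locked it has only 2 mm of play.
- tab (a point): Centre of the upright black grip tab that stands on the bar at jig y = +90 mm: 12 (jig x) x 30 (jig y) x 46 mm, from 82 to 128 mm; this point is 106 mm above the bench. Take it across its 12 mm, or push it, to slide the bar. Axes as the jig's.
- lever (a joint): Cam lever, rad: 0 = locked (leaning to jig -x, the robot side), 1.20 = free (leaning to jig +x). Pivot axis along jig y at jig x = +50 mm, 42 mm above the bench. Stiff, it stays where it is left; 1 to 2 N at the ball. Push it to its end. It locks only when the bar is home within 2 mm, otherwise its pin meets the catch on the bar.
- lever_ball (a point): Centre of the 20 mm black ball ending the lever (9 mm steel rod), 72 mm from the pivot axis, at jig y = -178 mm. Locked: jig x = +9 mm, 101 mm above the bench; free: jig x = +91 mm, 101 mm; upright 114 mm. The pivot post below, jig x 35 to 65, y -188 to -176 mm, is 56 mm high; the bar ends at jig y = -147 mm. Push ball or rod across with closed fingers.
- knob (a point): Centre of the black wing knob on the middle of the bar: wing 60 mm long (this point's x), 14 mm thick (its y), 34 mm high, from 95 to 129 mm above the bench; this point is 112 mm up, on the knob's vertical axis (above jig x = bar slide, y = 0). Grip it across its 14 mm. A steel collar of 42 mm diameter, top at 89 mm, lies below it.
- spindle (a joint): Angle of the clamp spindle (the steel collar with two white pips), rad, growing clockwise from above; hard stop at 2.0 = clamp tight. It starts somewhere between 0.9 and 1.5 and turns with the knob against 0.05 N m. It stays where left, but the click may kick it back by up to 0.25 rad, which is fine.
- clutch (a joint): Slip of the wing knob past the spindle, rad, clockwise; 0 = wing in line with the white pips on the collar. Near 0 until the spindle is at its stop. Then the knob holds up to about 0.12 N m and slips: resistance fades to nothing at 0.25, where it clicks over into a notch at 0.50 (wing 29 degrees past the pips), the first click; let go, it stays there. The next click, at 0.75, is too far.
- can: Loose blue solvent can, 64 mm diameter, 95 mm high, origin at its underside; leave it standing.
- jar: Loose white jar, 44 mm diameter, 70 mm high, origin at its underside; leave it standing.
There are look-alikes about, which are no part of the job. Leave any green or orange look-alike of the part that bears card0 alone.

How it is judged:
On the way, in this order (a step that is already met when the one before it is completed fails the run):
1. the cam lever is flipped free (value of joint lever above 1 rad), for 0.1 s.
2. the clamp bar is slid all the way back (value of joint bar above 0.1 m), for 0.1 s.
3. every module present sits fully down in a bay (((x of card0 in the frame of bay0 between -0.008 and 0.008 m and y of card0 in the frame of bay0 between -0.008 and 0.008 m and z of card0 in the frame of bay0 below 0.027 m) or (x of card0 in the frame of bay1 between -0.008 and 0.008 m and y of card0 in the frame of bay1 between -0.008 and 0.008 m and z of card0 in the frame of bay1 below 0.027 m) or (x of card0 in the frame of bay2 between -0.008 and 0.008 m and y of card0 in the frame of bay2 between -0.008 and 0.008 m and z of card0 in the frame of bay2 below 0.027 m)) and ((x of card1 in the frame of bay0 between -0.008 and 0.008 m and y of card1 in the frame of bay0 between -0.008 and 0.008 m and z of card1 in the frame of bay0 below 0.027 m) or (x of card1 in the frame of bay1 between -0.008 and 0.008 m and y of card1 in the frame of bay1 between -0.008 and 0.008 m and z of card1 in the frame of bay1 below 0.027 m) or (x of card1 in the frame of bay2 between -0.008 and 0.008 m and y of card1 in the frame of bay2 between -0.008 and 0.008 m and z of card1 in the frame of bay2 below 0.027 m)) and ((x of card2 in the frame of bay0 between -0.008 and 0.008 m and y of card2 in the frame of bay0 between -0.008 and 0.008 m and z of card2 in the frame of bay0 below 0.027 m) or (x of card2 in the frame of bay1 between -0.008 and 0.008 m and y of card2 in the frame of bay1 between -0.008 and 0.008 m and z of card2 in the frame of bay1 below 0.027 m) or (x of card2 in the frame of bay2 between -0.008 and 0.008 m and y of card2 in the frame of bay2 between -0.008 and 0.008 m and z of card2 in the frame of bay2 below 0.027 m))), for 0.2 s.
4. the clamp bar is home over the loaded bays (all of step 3 and value of joint bar below 0.005 m), for 0.1 s.
5. the cam lever is locked with the bar home (value of joint lever below 0.2 rad and value of joint bar below 0.005 m), for 0.1 s.
6. the wing knob is turned tight until its clutch has clicked once (value of joint clutch between 0.32 and 0.68 rad and value of joint spindle above 1.65 rad), for 0.1 s.
At the end, for the whole second after the job is handed in: every module present sits in a bay, within 8 mm of its centre both ways and fully down (centre under 27 mm above the bay floor); bar within 5 mm of home; lever within 0.2 rad of locked; spindle over 1.65 rad; clutch in its first notch (slip 0.32 to 0.68 rad) (all of step 3 and all of step 5 and all of step 6); the robot touches nothing.
It fails at once if the knob is turned on past the first click (value of joint clutch above 0.76 rad).
It fails at once if the solvent can is knocked over (angle between can's own z axis and vertical above 0.7 rad).
It fails at once if the white jar is knocked over (angle between jar's own z axis and vertical above 0.7 rad).
Of mod0, mod1, mod2 only 2 to 3 are there at a start; the rules pass over those that are not, and their reading is None.
At some moment in a run one of mod0, mod1, mod2 may be knocked a few centimetres aside while the robot is not near it.
Once in a run the grip may slacken for a moment while it holds something.
It also fails if it takes over 210 s, if anything falls off the work surface, if the arm or the gripper's body presses on something with over 40 N, if the wrist force passes 120 N, or if a joint passes its speed limit or range.

ROBOT

A 6-joint arm with a two-finger parallel gripper is mounted at the origin on the work surface. World frame = base frame: x ahead of the robot, y to its left, z up, the work surface at z = 0. Lengths are in m, angles in rad, forces in N, time in s.
With the tool pointing down it reaches from about 0.25 to 0.775 m from the base axis. Payload 4 kg.
Tool frame: the origin (TCP) lies on the centre line of the jaws, within the pads' length; the fingertips stand 17 mm ahead of it and the grasp point (between the pads) lies 2 mm behind it; z points along the fingers, y is the line along which they close (so a half turn about z gives the same grasp; the last joint's range is limited). The gripper opens to 94 mm and grips with 3 to 60 N. Pads are 16 mm wide; open, the fingers measure 119 mm over their backs; the gripper's body (75 mm by 177 mm) begins 78 mm behind the grasp point.
Start: joints at [-1.274, 0.087, 1.371, -0, 1.684, -0.103], TCP at [0.214, -0.507, 0.223] pointing down, gripper open.
Joint ranges: [-3.1, 3.1], [-0.76, 2.03], [0.27, 2.55], [-1.08, 4.22], [0.17, 2.65], [-2.57, 2.57]. Speed limits (rad/s): [2.79, 2.79, 3.14, 3.14, 3.14, 3.14].

INTERFACE

Orientations are given as [roll, pitch, yaw] about the fixed x, y, z axes, in that order (R = Rz(yaw) Ry(pitch) Rx(roll)).
In Python, from bench import robot gives the robot as it stands.
- The arm moves only by the tool servo_tool, never from a script. Its argument "plan" is a list of rows, each a list of 7 numbers: the shift along the tool's x, y, z normalised to -1 to 1, where 1 is 0.1 m, then the turn, a rotation vector about the tool's x, y, z normalised to -1 to 1, where 1 is pi/2 rad, then the finger opening in mm, from 0 to 94. In form: [[x, y, z, ax, ay, az, gripper], ...]. A call has 1 to 12 rows; each row is the pose to reach, as a shift and turn from the pose commanded when the call began, along the tool's axes at that moment; what a row does not reach only later rows make up. A row lasts 1/12 s, in which the tool goes at most 41.7 mm and 7.16 degrees, less where a joint would pass 70% of its speed; a pose out of reach is approached as far as the arm can. A call with a number of a shift or a turn outside -1 to 1 is refused whole. A call with a gripper value outside its range is refused whole. The fingers move at their own pace and stop on an object; the grip force is fixed at half the most. Time passes only in rows, so rows that repeat a pose let the fingers close. It gives the time, the measured TCP pose, the force, the opening and the grip force at its end, in the units of the state.
- robot.get_obs(): the state, without advancing time (a new reading comes with each control period).
- robot.snapshot(name): name is "scene" or "top" or "wrist"; returns the picture (384x512x3 uint8, red, green, blue); there is no depth.
- robot.camera_params(name): a dict with "camera_matrix" (3x3 intrinsics, pixels), "rvec" (rotation vector, rad) and "tvec" (3), from world to camera coordinates, as OpenCV has them; the wrist camera has in their place "tool_from_camera" (4x4, takes a point from camera to tool coordinates, whose origin is the TCP and whose axes are the flange's). Camera axes: x right, y down, z forward; pixel columns grow to the right and rows downward; lengths in m; the calibration is good to about 2 mm. A picture is of the moment at which its call begins: read the wrist's pose just before it. camera_params takes no time and is no camera call.
- robot.close_job(): hands the job in; it is judged then, once.
Trained networks look in the newest picture that a camera, given by its name, has taken for a name from the list of things; names that differ only in an ending like _2 or _b are one class to them, and where a whole thing is asked for, a point or a joint stands for the part that bears it (a point fixed in the world has none). Each returns a list of dicts, best first, with "conf" (0 to 1); they miss things now and then, are a little off and sometimes report something else, mostly with a low value. They report only what shows in the picture. A call takes as long as a camera call. They do not tell look-alikes from the thing itself.
- robot.find_in(thing, camera): "extent" ([centre column, centre row, width, height] in pixels, round what is visible of it).
The state is a dict: "time": time; "joint_positions": joint angles; "qvel": joint speeds; "joint_torque": joint torques, N m; "tool_pos": TCP position; "ee_rot": TCP orientation; "wrist_force": force on the tool from outside, world axes, zero at the start; "wrist_torque": the same for the moment, N m; "width": finger opening in m; "finger_force": force on a finger pad.
Only numpy, scipy, OpenCV 4.12 (cv2) and the standard library are available. Lean on these libraries where they do the work, as an engineer would, in place of code of your own. Each camera call takes 0.05 s, during which the arm holds its last target. There are 200 camera calls.

## Working session

There is one attempt and no reset: what is moved stays moved. The work goes in short steps, Python scripts to look and compute and a tool call to move; the robot and the scene stay as the last step left them, time stands still between calls to the robot, and variables do not carry over. Pictures are saved under pics/ and viewed, at most 14 in all, crops included, and the job is handed in when it is done.

Besides the shell and the picture viewer there is one more tool, called after ">>>" as name([rows], argument=value, ...), one row to a line, values as JSON. servo_tool: Moves the arm, as the interface text tells. Scaled input: -1 to 1 covers 0.1 m each way for a shift and pi/2 rad each way for a turn. Its arguments: {"type":"object","properties":{"plan":{"type":"array","items":{"type":"array","items":{"type":"number"}}}},"required":["plan"]}

```bash
mkdir -p pics; cat > h.py <<'E'
import numpy as np, cv2, sys
sys.path.insert(0,'.')
from bench import robot
from scipy.spatial.transform import Rotation as R
def snap(n,f):
    im=robot.snapshot(n); cv2.imwrite('pics/'+f,im[:,:,::-1]); return im
def cam(n,obs=None):
    p=robot.camera_params(n); K=np.array(p['camera_matrix'])
    if n=='wrist':
        o=obs or robot.get_obs(); T=np.eye(4); T[:3,:3]=R.from_euler('xyz',o['ee_rot']).as_matrix(); T[:3,3]=o['tool_pos']
        M=np.linalg.inv(T@np.array(p['tool_from_camera']))
    else:
        M=np.eye(4); M[:3,:3]=cv2.Rodrigues(np.array(p['rvec'],float))[0]; M[:3,3]=np.ravel(p['tvec'])
    return K,M
def px2w(c,u,v,z):
    K,M=c; d=M[:3,:3].T@np.linalg.solve(K,[u,v,1.]); o=-M[:3,:3].T@M[:3,3]
    return o+d*(z-o[2])/d[2]
def w2px(c,P):
    K,M=c; q=K@(M[:3,:3]@np.asarray(P,float)+M[:3,3]); return q[:2]/q[2]
E
python3 - <<'E'
from h import *
a=snap('top','top0.png');b=snap('scene','sc0.png')
print(robot.get_obs())
for n in ['top','scene']:
    print(n,robot.camera_params(n))
    for t in ['card0','lever_ball','knob','tab','jig','can','jar','spindle']:
        print(t,[(np.round(d['extent']).tolist(),round(d['conf'],2)) for d in robot.find_in(t,n)])
E
```

```text
{'time': 0.1, 'joint_positions': array([-1.27410751e+00,  8.79336041e-02,  1.37208381e+00, -4.75712613e-06,
        1.68361093e+00, -1.03072983e-01]), 'qvel': array([ 0.00035483, -0.00151883, -0.00558367, -0.00095982,  0.00098033,
        0.00191009]), 'joint_torque': array([ 2.01176634e-03, -3.41252446e+01, -3.03302658e+01,  7.19292462e-02,
        3.03967693e-02, -9.78966318e-05]), 'tool_pos': array([ 0.21393322, -0.5061923 ,  0.22140229]), 'ee_rot': array([-3.13956728e+00, -2.04749941e-04,  3.99761065e-01]), 'wrist_force': array([ 0.9747905 ,  0.23290773, -0.21887433]), 'wrist_torque': array([ 0.06146246,  0.00999772, -0.00164679]), 'finger_force': 0.0, 'width': 0.09415342006014885}
top {'camera_matrix': array([[424.35296133,   0.        , 261.21667303],
       [  0.        , 424.35296133, 185.29974454],
       [  0.        ,   0.        ,   1.        ]]), 'rvec': array([ 2.22458242, -2.16553331,  0.06764708]), 'tvec': array([-0.09438603,  0.47995381,  1.21028943])}
card0 [([123.0, 211.0, 30.0, 23.0], 0.84), ([118.0, 151.0, 36.0, 24.0], 0.82), ([115.0, 256.0, 26.0, 26.0], 0.8), ([
[... 518 characters left out ...]
     [  0.        , 408.53380356, 197.54707204],
       [  0.        ,   0.        ,   1.        ]]), 'rvec': array([ 2.0741546 ,  1.34672481, -0.50519936]), 'tvec': array([-0.13714927, -0.26982776,  1.62162201])}
card0 [([333.0, 147.0, 12.0, 17.0], 0.8), ([385.0, 197.0, 23.0, 21.0], 0.78), ([397.0, 222.0, 30.0, 20.0], 0.72)]
lever_ball [([238.0, 242.0, 10.0, 24.0], 0.48)]
knob [([285.0, 205.0, 15.0, 18.0], 0.59)]
tab [([284.0, 218.0, 97.0, 51.0], 0.72), ([285.0, 208.0, 16.0, 20.0], 0.33)]
jig [([296.0, 247.0, 148.0, 113.0], 0.56)]
can [([190.0, 292.0, 30.0, 37.0], 0.89), ([283.0, 218.0, 93.0, 53.0], 0.68)]
jar [([139.0, 303.0, 17.0, 25.0], 0.85)]
spindle [([285.0, 207.0, 13.0, 16.0], 0.68)]
```

View pics/top0.png

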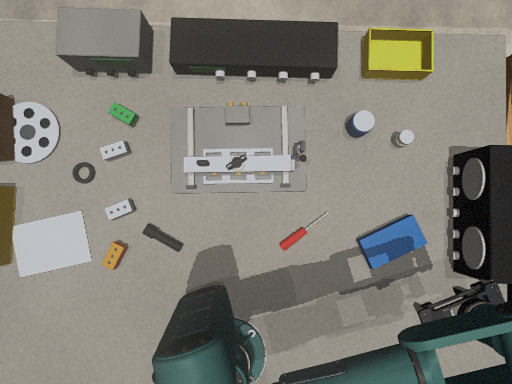

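View pics/sc0.png

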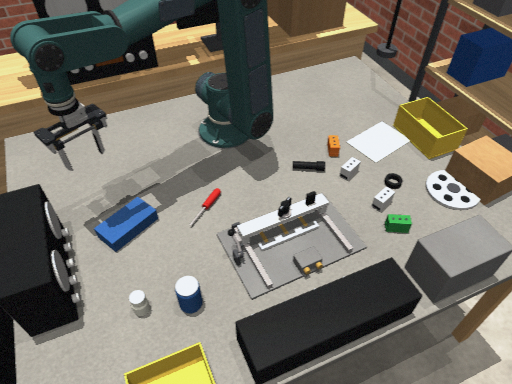

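```bash
python3 - <<'E'
from h import *
im=cv2.imread('pics/top0.png'); c=cam('top')
a=cv2.resize(im[92:202,165:313],None,fx=5.2,fy=5.2,interpolation=cv2.INTER_CUBIC); cv2.imwrite('pics/c1.png',a)
b=cv2.resize(im[98:272,70:200],None,fx=3.4,fy=3.4,interpolation=cv2.INTER_CUBIC); cv2.imwrite('pics/c2.png',b)
for n,(u,v,z) in dict(c1=(172,107,.01),c2=(305,107,.01),c3=(306,191,.01),c4=(171,193,.01),ball=(298,157,.1),knob=(236,162,.129),tab=(203,163,.128),cardA=(115,150,.046),cardB=(120,210,.046),can=(362,122,.095),jar=(404,137,.07),gr=(123,114,.046)).items(): print(n,px2w(c,u,v,z).round(3))
K,M=cam('top');print((-M[:3,:3].T@M[:3,3]).round(3))
K,M=cam('scene');print((-M[:3,:3].T@M[:3,3]).round(3))
print(np.round(robot.camera_params('wrist')['tool_from_camera'],3),robot.camera_params('wrist')['camera_matrix'])
E
```

```text
c1 [0.704 0.185 0.01 ]
c2 [ 0.715 -0.203  0.01 ]
c3 [ 0.47  -0.211  0.01 ]
c4 [0.453 0.178 0.01 ]
ball [ 0.556 -0.178  0.1  ]
knob [ 0.535 -0.013  0.129]
tab [0.53  0.073 0.128]
cardA [0.569 0.333 0.046]
cardB [0.401 0.311 0.046]
can [ 0.658 -0.35   0.095]
jar [ 0.624 -0.474  0.07 ]
gr [0.672 0.315 0.046]
[ 0.413 -0.076  1.236]
[ 1.225 -0.413  1.025]
[[-0.002 -0.963 -0.269  0.078]
 [ 1.    -0.002 -0.     0.001]
 [-0.    -0.269  0.963 -0.162]
 [ 0.     0.     0.     1.   ]] [[264.70951914   0.         255.63938313]
 [  0.         264.70951914 192.79774385]
 [  0.           0.           1.        ]]
```

View pics/c1.png

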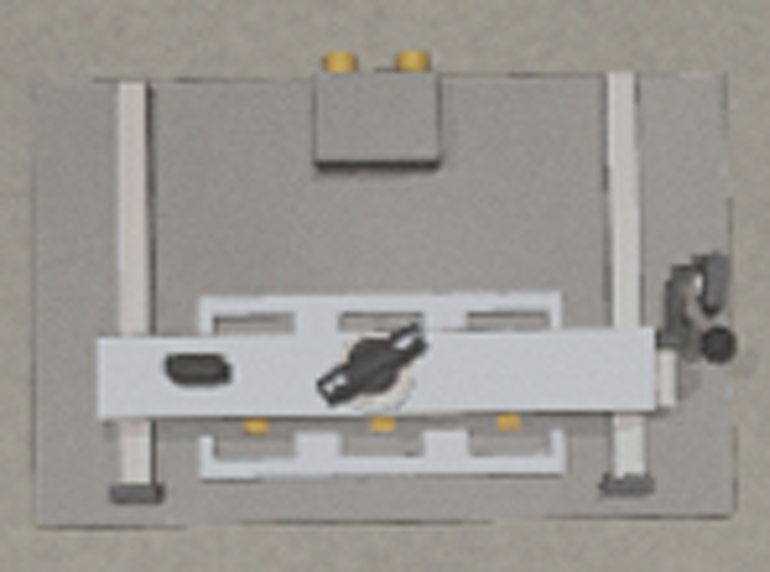

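View pics/c2.png

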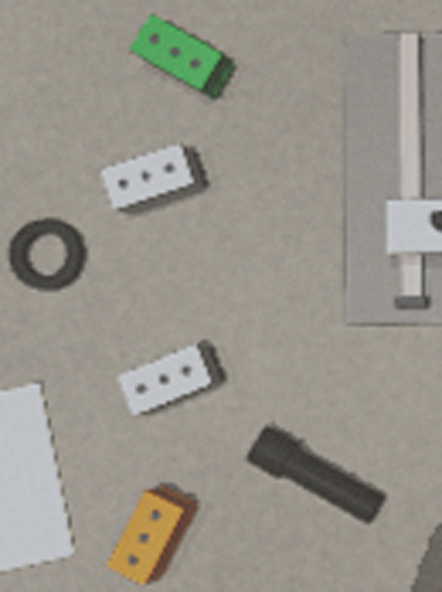

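Pictures show: the two silver blocks at top (115,150) and (119,210) are the modules. Green (123,114) and orange (115,256) are look-alikes, which the crop confirms. The lever ball is at about (303,158), knob (236,162), tab (203,163), can (361,123) and jar (404,137). Next is the lever.

>>> servo_tool([
  [0.5,-0.22,0,0,0,-0.38,0],
  [1,-0.45,0,0,0,-0.768,0],
  [1,-0.45,0,0,0,-0.768,0],
  [1,-0.45,0,0,0,-0.768,0],
  [1,-0.45,0,0,0,-0.768,0],
  [1,-0.45,0,0,0,-0.768,0],
  [1,-0.45,0,0,0,-0.768,0],
  [1,-0.45,0,0,0,-0.768,0],
  [1,-0.45,0,0,0,-0.768,0],
  [1,-0.45,0,0,0,-0.768,0],
  [1,-0.45,0,0,0,-0.768,0],
  [1,-0.45,0,0,0,-0.768,0],
])

```text
time: 1.9
tool_pos: [0.2887, -0.4262, 0.2225]
ee_rot: [3.141, 0.0, 1.604]
wrist_force: [0.2, -0.7, -0.5]
width: 0.0177
finger_force: 0.0
```

>>> servo_tool([
  [0.35,0.35,0,0,0,0,0],
  [0.75,0.72,0,0,0,0,0],
  [0.75,0.72,0,0,0,0,0],
  [0.75,0.72,0,0,0,0,0],
])

```text
time: 2.23
tool_pos: [0.3602, -0.346, 0.2228]
ee_rot: [3.14, -0.001, 1.609]
wrist_force: [-0.1, -0.1, -0.0]
width: 0.0006
finger_force: 0.0
```

>>> servo_tool([
  [0.35,0.35,0,0,0,0,0],
  [0.75,0.72,0,0,0,0,0],
  [0.75,0.72,0,0,0,0,0],
  [0.75,0.72,0,0,0,0,0],
])

```text
time: 2.57
tool_pos: [0.429, -0.2692, 0.2225]
ee_rot: [3.141, -0.001, 1.609]
wrist_force: [-1.1, 1.1, -0.0]
width: 0.0006
finger_force: 0.0
```

>>> servo_tool([
  [0.35,0.35,0,0,0,0,0],
  [0.75,0.72,0,0,0,0,0],
  [0.75,0.72,0,0,0,0,0],
  [0.75,0.72,0,0,0,0,0],
  [0.75,0.72,0,0,0,0,0],
])

```text
time: 2.98
tool_pos: [0.4963, -0.1946, 0.2222]
ee_rot: [-3.14, 0.001, 1.606]
wrist_force: [-0.3, -0.9, 0.5]
width: 0.0004
finger_force: 0.0
```

```bash
cat >> h.py <<'E'
J=dict(o=np.array([.5355,-.0146]),yaw=.035)
import os,json
if os.path.exists('J.json'):
    j=json.load(open('J.json')); J=dict(o=np.array(j['o']),yaw=j['yaw'])
def jw(x,y,z):
    c,s=np.cos(J['yaw']),np.sin(J['yaw']); return np.array([J['o'][0]+x*c-y*s,J['o'][1]+x*s+y*c,z])
def go(p,yaw=None):
    "scaled shift/turn from measured pose to world target"
    o=robot.get_obs(); r=R.from_euler('xyz',o['ee_rot'])
    d=r.inv().apply(np.array(p)-o['tool_pos'])/.1
    y=yaw if yaw is not None else o['ee_rot'][2]
    t=(r.inv()*R.from_euler('xyz',[np.pi,0,y])).as_rotvec()/(np.pi/2)
    print('t',round(o['time'],2),'pos',o['tool_pos'].round(4),'rot',o['ee_rot'].round(3),'F',o['wrist_force'].round(1),'T',o['wrist_torque'].round(3),'w',round(o['width'],4),'ff',round(o['finger_force'],1),'\n -> shift',d.round(3),'turn',t.round(3))
E
python3 - <<'E'
from h import *
go(jw(-.045,-.178,.105),np.pi/2+J['yaw'])
im=snap('wrist','w1.png'); c=cam('wrist')
for n,p in dict(ball=jw(.009,-.178,.101),knob=jw(0,0,.129),tab=jw(0,.09,.128),c1=jw(-.075,-.195,.01),c2=jw(-.075,.195,.01)).items(): print(n,w2px(c,p).round())
E
```

```text
t 2.98 pos [ 0.4963 -0.1946  0.2222] rot [-3.140e+00  1.000e-03  1.606e+00] F [-0.3 -0.9  0.5] T [ 0.004 -0.082  0.047] w 0.0004 ff 0.0 
 -> shift [0.006 0.006 1.172] turn [-0.001  0.001  0.   ]
ball [305. 190.]
knob [311.  -9.]
tab [ 317. -152.]
c1 [236. 185.]
c2 [ 227. -172.]
```

View pics/w1.png

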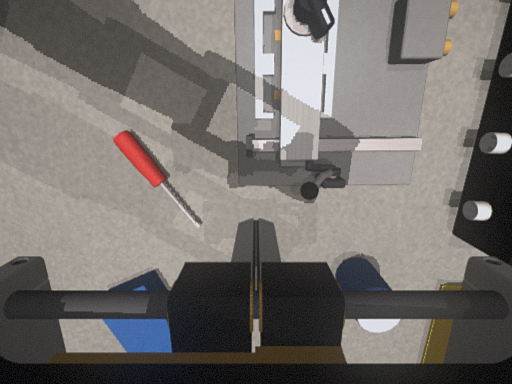

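The ball is at (309,190), against (305,190) predicted, so the jig model holds.

>>> servo_tool([
  [0,0,0.4,0,0,0,0],
  [0,0,0.8,0,0,0,0],
  [0,0,1,0,0,0,0],
  [0,0,1,0,0,0,0],
])

```text
time: 3.37
tool_pos: [0.4918, -0.194, 0.1163]
ee_rot: [-3.131, -0.005, 1.603]
wrist_force: [-0.4, 0.5, -1.0]
width: 0.0005
finger_force: 0.0
```

>>> servo_tool([
  [0,0.1,0.17,0,0,0,0],
  [0,0.2,0.17,0,0,0,0],
  [0,0.3,0.17,0,0,0,0],
  [0,0.4,0.17,0,0,0,0],
  [0,0.5,0.17,0,0,0,0],
  [0,0.6,0.17,0,0,0,0],
  [0,0.7,0.17,0,0,0,0],
  [0,0.8,0.17,0,0,0,0],
  [0,0.9,0.17,0,0,0,0],
  [0,1,0.17,0,0,0,0],
])

```text
time: 4.2
tool_pos: [0.5976, -0.1899, 0.1051]
ee_rot: [-3.141, -0.0, 1.607]
wrist_force: [-2.5, 0.0, -1.0]
width: 0.0004
finger_force: 0.9
```

>>> servo_tool([
  [0,0.05,0,0,0,0,0],
  [0,0.1,0,0,0,0,0],
  [0,0.13,0,0,0,0,0],
  [0,0.13,0,0,0,0,0],
])

```text
time: 4.53
tool_pos: [0.6101, -0.1895, 0.105]
ee_rot: [3.142, -0.0, 1.607]
wrist_force: [-1.1, -0.6, -0.6]
width: -0.0001
finger_force: 0.1
```

>>> servo_tool([
  [0,0.03,0,0,0,0,0],
  [0,0.06,0,0,0,0,0],
  [0,0.06,0,0,0,0,0],
])

```text
time: 4.78
tool_pos: [0.6146, -0.1896, 0.1054]
ee_rot: [-3.139, -0.0, 1.606]
wrist_force: [-5.0, -0.3, -0.7]
width: 0.0003
finger_force: 2.3
```

>>> servo_tool([
  [0,0.03,0,0,0,0,0],
  [0,0.04,0,0,0,0,0],
  [0,0.04,0,0,0,0,0],
])

```text
time: 5.03
tool_pos: [0.6153, -0.1895, 0.1053]
ee_rot: [-3.131, -0.001, 1.606]
wrist_force: [-13.8, -0.2, 3.8]
width: 0.0008
finger_force: 6.5
```

>>> servo_tool([
  [0,-0.2,0,0,0,0,0],
  [0,-0.35,-0.4,0,0,0,0],
  [0,-0.35,-0.8,0,0,0,0],
  [0,-0.35,-1,0,0,0,40],
  [0,-0.35,-1,0,0,0,40],
])

```text
time: 5.45
tool_pos: [0.588, -0.192, 0.2144]
ee_rot: [3.126, 0.007, 1.606]
wrist_force: [-0.5, -0.5, 1.2]
width: 0.0103
finger_force: 0.0
```

>>> servo_tool([
  [0.4,-0.1,0,0,0,0,40],
  [0.8,-0.2,0,0,0,0,40],
  [1,-0.22,0,0,0,0,40],
  [1,-0.22,0,0,0,0,40],
])

```text
time: 5.78
tool_pos: [0.5589, -0.0875, 0.2056]
ee_rot: [3.14, -0.002, 1.611]
wrist_force: [0.4, -0.2, 0.1]
width: 0.0372
finger_force: 0.0
```

>>> servo_tool([
  [0.4,-0.1,0,0,0,0,40],
  [0.8,-0.2,0,0,0,0,40],
  [1,-0.21,0,0,0,0,40],
  [1,-0.21,0,0,0,0,40],
])

```text
time: 6.12
tool_pos: [0.5345, 0.0107, 0.2054]
ee_rot: [3.14, -0.001, 1.611]
wrist_force: [-0.4, 0.3, -0.6]
width: 0.0396
finger_force: 0.0
```

>>> servo_tool([
  [0.4,0,0,0,0,0,40],
  [0.66,0,0,0,0,0,40],
  [0.66,0,0,0,0,0,40],
  [0.66,0,0,0,0,0,40],
])

```text
time: 6.45
tool_pos: [0.5329, 0.0733, 0.2051]
ee_rot: [3.141, 0.001, 1.607]
wrist_force: [0.2, 0.4, 0.8]
width: 0.04
finger_force: 0.0
```

```bash
python3 - <<'E'
from h import *
go(jw(0,.09,.107),np.pi/2+J['yaw'])
im=snap('wrist','w2.png'); c=cam('wrist')
for n,p in dict(ball=jw(.091,-.178,.101),knob=jw(0,0,.129),tab=jw(0,.09,.128),c1=jw(-.075,.195,.01),c2=jw(.175,.195,.01),rail=jw(-.05,.135,.03)).items(): print(n,w2px(c,p).round())
E
```

```text
t 6.45 pos [0.5329 0.0733 0.2051] rot [3.141e+00 1.000e-03 1.607e+00] F [0.2 0.4 0.8] T [-0.06  -0.113 -0.011] w 0.04 ff 0.0 
 -> shift [ 0.022 -0.005  0.981] turn [0.    0.001 0.001]
ball [325. 389.]
knob [255. 284.]
tab [255. 201.]
c1 [196.  94.]
c2 [393.  93.]
rail [215. 143.]
```

View pics/w2.png

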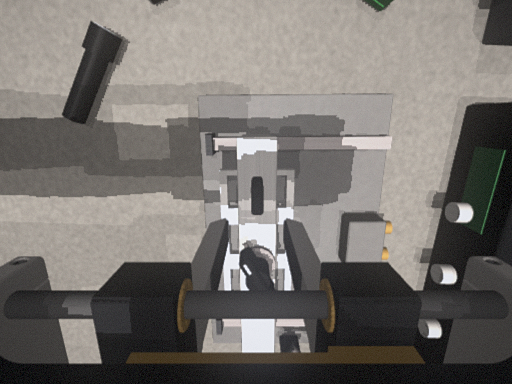

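>>> servo_tool([
  [0.02,0,0.3,0,0,0,30],
  [0.02,0,0.6,0,0,0,26],
  [0.02,0,0.9,0,0,0,24],
  [0.02,0,0.98,0,0,0,24],
  [0.02,0,0.98,0,0,0,24],
])

```text
time: 6.92
tool_pos: [0.5303, 0.074, 0.1041]
ee_rot: [-3.135, 0.001, 1.604]
wrist_force: [-0.4, -0.2, -0.3]
width: 0.0241
finger_force: 0.0
```

>>> servo_tool([
  [0,0.1,0,0,0,0,24],
  [0,0.2,0,0,0,0,24],
  [0,0.3,0,0,0,0,24],
  [0,0.4,0,0,0,0,24],
  [0,0.5,0,0,0,0,24],
  [0,0.6,0,0,0,0,24],
  [0,0.7,0,0,0,0,24],
  [0,0.8,0,0,0,0,24],
  [0,0.9,0,0,0,0,24],
  [0,1,0,0,0,0,24],
  [0,1,0,0,0,0,24],
])

```text
time: 7.83
tool_pos: [0.6357, 0.0792, 0.109]
ee_rot: [3.136, 0.0, 1.606]
wrist_force: [0.7, 0.5, 0.8]
width: 0.0241
finger_force: 0.0
```

>>> servo_tool([
  [0,0.06,0,0,0,0,24],
  [0,0.12,0,0,0,0,24],
  [0,0.17,0,0,0,0,24],
  [0,0.17,0,0,0,0,24],
])

```text
time: 8.17
tool_pos: [0.6499, 0.0798, 0.1081]
ee_rot: [3.14, 0.0, 1.606]
wrist_force: [-0.5, 0.1, 1.4]
width: 0.0239
finger_force: 0.7
```

>>> servo_tool([
  [0,0.03,0,0,0,0,24],
  [0,0.04,0,0,0,0,24],
  [0,0.04,0,0,0,0,24],
])

```text
time: 8.42
tool_pos: [0.6501, 0.0798, 0.1078]
ee_rot: [-3.134, 0.0, 1.606]
wrist_force: [-10.3, -1.2, 6.0]
width: 0.0242
finger_force: 5.5
```

>>> servo_tool([
  [0,0.03,0,0,0,0,24],
  [0,0.03,0,0,0,0,24],
  [0,0.03,0,0,0,0,24],
])

```text
time: 8.67
tool_pos: [0.6501, 0.0798, 0.1077]
ee_rot: [-3.127, 0.001, 1.607]
wrist_force: [-18.0, -2.0, 9.4]
width: 0.0245
finger_force: 9.2
```

>>> servo_tool([
  [0,-0.1,0,0,0,0,24],
  [0,-0.11,-0.4,0,0,0,30],
  [0,-0.11,-0.8,0,0,0,40],
  [0,-0.3,-1,0,0,0,60],
  [0,-0.5,-1,0,0,0,60],
  [0,-0.5,-1,0,0,0,60],
])

```text
time: 9.17
tool_pos: [0.6056, 0.0785, 0.211]
ee_rot: [3.135, -0.0, 1.606]
wrist_force: [0.5, -0.8, -0.3]
width: 0.0533
finger_force: 0.0
```

>>> servo_tool([
  [0.4,-0.3,-0.2,0,0,0,60],
  [0.8,-0.6,-0.4,0,0,0,60],
  [1,-0.7,-0.5,0,0,0,60],
  [1,-0.7,-0.5,0,0,0,60],
])

```text
time: 9.5
tool_pos: [0.5316, 0.1802, 0.2608]
ee_rot: [3.136, -0.004, 1.611]
wrist_force: [0.5, -0.3, 0.7]
width: 0.0598
finger_force: 0.0
```

>>> servo_tool([
  [0.3,-0.25,0,0,0,-0.09,60],
  [0.66,-0.49,0,0,0,-0.18,60],
  [0.66,-0.49,0,0,0,-0.18,60],
  [0.66,-0.49,0,0,0,-0.18,60],
  [0.66,-0.49,0,0,0,-0.18,60],
  [0.66,-0.49,0,0,0,-0.18,60],
])

```text
time: 10.0
tool_pos: [0.4822, 0.2392, 0.2567]
ee_rot: [-3.141, 0.001, 1.887]
wrist_force: [0.5, -0.8, -0.1]
width: 0.0599
finger_force: 0.0
```

```bash
cat >> h.py <<'E'
def blocks(cn,im,z=.046,lo=150,amin=200):
    "bright, colourless top faces -> world centre, long-axis yaw, size"
    c=cam(cn); h=cv2.cvtColor(im,cv2.COLOR_RGB2HSV)
    m=((h[:,:,2]>lo)&(h[:,:,1]<40)).astype(np.uint8)*255; m=cv2.morphologyEx(m,cv2.MORPH_CLOSE,np.ones((5,5)))
    out=[]
    for k in cv2.findContours(m,cv2.RETR_EXTERNAL,cv2.CHAIN_APPROX_NONE)[0]:
        if cv2.contourArea(k)<amin: continue
        w=np.array([px2w(c,u,v,z)[:2] for u,v in k[:,0]],np.float32)
        b=cv2.boxPoints(cv2.minAreaRect(w)); e=b[1]-b[0],b[2]-b[1]; l=[np.linalg.norm(x) for x in e]; d=e[int(l[1]>l[0])]
        out.append((b.mean(0).round(4),round(float(np.arctan2(d[1],d[0])%np.pi),3),np.round(sorted(l),3),k[:,0].mean(0).round()))
    return out
E
python3 - <<'E'
from h import *
go([.48,.24,.26],1.9)
im=snap('wrist','w3.png')
for b in blocks('wrist',im): print(b)
print([(np.round(d['extent']).tolist(),round(d['conf'],2)) for d in robot.find_in('card0','wrist')])
im=snap('top','top1.png')
for b in blocks('top',im,amin=150,lo=170): print('top',b)
print([(np.round(d['extent']).tolist(),round(d['conf'],2)) for d in robot.find_in('card0','top')])
E
```

```text
t 10.0 pos [0.4822 0.2392 0.2567] rot [-3.141e+00  1.000e-03  1.887e+00] F [ 0.5 -0.8 -0.1] T [-0.    -0.099  0.012] w 0.0599 ff 0.0 
 -> shift [ 0.014 -0.018 -0.033] turn [-0.     0.    -0.008]
(array([0.6642, 0.0012], dtype=float32), 1.886, array([0.069, 0.069], dtype=float32), array([312., 339.]))
(array([ 0.5263, -0.0438], dtype=float32), 0.315, array([0.069, 0.186], dtype=float32), array([230., 335.]))
(array([0.4717, 0.2488], dtype=float32), 0.313, array([0.408, 0.796], dtype=float32), array([245., 157.]))
[([220.0, 103.0, 36.0, 55.0], 0.89), ([336.0, 129.0, 35.0, 53.0], 0.85), ([130.0, 62.0, 74.0, 60.0], 0.8), ([398.0, 164.0, 62.0, 49.0], 0.61), ([313.0, 335.0, 43.0, 36.0], 0.41)]
top (array([0.2851, 0.5673], dtype=float32), 0.303, array([0.069, 0.146], dtype=float32), array([ 25., 252.]))
top (array([0.3417, 0.4349], dtype=float32), 0.294, array([0.06 , 0.103], dtype=float32), array([ 75., 229.]))
top (array([ 0.4978, -0.0156], dtype=float32), 1.62, array([0.024, 0.197], dtype=float32), array([238., 180.]))
top (array([ 0.5727, -0.012 ], dtype=float32), 1.598, array([0.023, 0
[... 237 characters left out ...]
e=float32), array([364., 120.]))
top (array([ 0.5933, -0.0134], dtype=float32), 1.609, array([0.219, 0.311], dtype=float32), array([238., 138.]))
top (array([0.6545, 0.5708], dtype=float32), 1.927, array([0.105, 0.124], dtype=float32), array([ 31., 122.]))
top (array([ 0.9476, -0.6678], dtype=float32), 1.27, array([0.084, 0.272], dtype=float32), array([474.,  33.]))
top (array([ 1.006 , -0.7331], dtype=float32), 2.219, array([0.048, 0.063], dtype=float32), array([493.,   9.]))
top (array([0.9711, 0.0142], dtype=float32), 1.601, array([0.082, 0.508], dtype=float32), array([233.,  10.]))
[([124.0, 148.0, 14.0, 20.0], 0.66), ([125.0, 113.0, 32.0, 24.0], 0.63), ([131.0, 214.0, 12.0, 13.0], 0.6)]
```

View pics/w3.png

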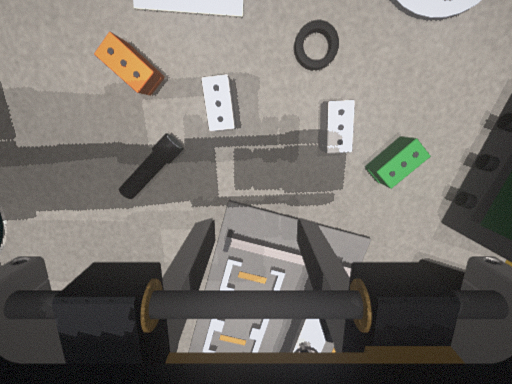

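```bash
echo '{"o":[0.537,-0.0132],"yaw":0.036}' > J.json; python3 - <<'E'
from h import *
im=cv2.imread('pics/w3.png')[:,:,::-1]
for lo in (205,220): 
  for b in blocks('wrist',np.ascontiguousarray(im),lo=lo): 
    if b[2][1]<.15:print(lo,b)
go([0.5,.3,.2])
E
```

```text
205 (array([ 0.6631, -0.0018], dtype=float32), 1.617, array([0.047, 0.075], dtype=float32), array([309., 336.]))
205 (array([ 0.57  , -0.0267], dtype=float32), 1.611, array([0.022, 0.072], dtype=float32), array([259., 335.]))
205 (array([ 0.4986, -0.0536], dtype=float32), 1.585, array([0.022, 0.072], dtype=float32), array([212., 336.]))
205 (array([0.5377, 0.1289], dtype=float32), 0.04, array([0.013, 0.119], dtype=float32), array([267., 251.]))
205 (array([0.5707, 0.3387], dtype=float32), 1.928, array([0.035, 0.068], dtype=float32), array([341., 127.]))
205 (array([0.4033, 0.3164], dtype=float32), 1.993, array([0.035, 0.069], dtype=float32), array([218., 102.]))
205 (array([0.6294, 0.5057], dtype=float32), 0.314, array([0.017, 0.1  ], dtype=float32), array([439.,   5.]))
205 (array([0.3381, 0.4117], dtype=float32), 0.314, array([0.016, 0.133], dtype=float32), array([190.,   6.]))
220 (array([ 6.632e-01, -6.000e-04], dtype=float32), 1.615, array([0.046, 0.073], dtype=float32), array([310., 336.]))
220 (array([ 0.5698, -0.0267], dtype=float32), 1.613, array([0.021, 0.072], dtype=float32), array([259., 335.]))
220 (array([ 0.4992, -0.0534], dtype=float32), 1.609, array([0.022, 0.072], dtype=float32), array([211., 336.]))
220 (array([0.5706, 0.3387], dtype=float32), 1.926, array([0.035, 0.068], dtype=float32), array([341., 127.]))
220 (array([0.4032, 0.3162], dtype=float32), 1.991, array([0.034, 0.068], dtype=float32), array([218., 102.]))
220 (array([0.6288, 0.5055], dtype=float32), 0.314, array([0.017, 0.098], dtype=float32), array([438.,   5.]))
220 (array([0.3384, 0.4118], dtype=float32), 0.314, array([0.016, 0.132], dtype=float32), array([190.,   6.]))
t 10.2 pos [0.482  0.2391 0.2571] rot [-3.141  0.     1.887] F [ 0.3 -0.4  0.1] T [ 0.02  -0.004 -0.032] w 0.0599 ff 0.0 
 -> shift [0.523 0.361 0.571] turn [-0.  0. -0.]
```

>>> servo_tool([
  [0.3,0.4,0.3,0,0,-0.025,56],
  [0.67,0.8,0.6,0,0,-0.025,56],
  [0.67,1,0.9,0,0,-0.025,56],
  [0.67,1,0.9,0,0,-0.025,56],
])

```text
time: 10.53
tool_pos: [0.5563, 0.3359, 0.1643]
ee_rot: [-3.14, -0.0, 1.928]
wrist_force: [0.4, -0.6, -0.9]
width: 0.0559
finger_force: 0.0
```

>>> servo_tool([
  [0,0.15,0.3,0,0,0,56],
  [0,0.15,0.5,0,0,0,56],
  [0,0.15,0.5,0,0,0,56],
  [0,0.15,0.5,0,0,0,56],
])

```text
time: 10.87
tool_pos: [0.5688, 0.3391, 0.1155]
ee_rot: [-3.137, 0.001, 1.927]
wrist_force: [0.6, 0.7, -0.2]
width: 0.0564
finger_force: 0.0
```

```bash
python3 - <<'E'
from h import *
go([.5707,.3387,.035],1.927)
im=snap('wrist','w4.png')
for lo in (205,220): 
  for b in blocks('wrist',im,lo=lo): 
    if .05<b[2][1]<.15:print(lo,b)
E
```

```text
t 10.87 pos [0.5688 0.3391 0.1155] rot [-3.137e+00  1.000e-03  1.927e+00] F [ 0.6  0.7 -0.2] T [-0.028 -0.061  0.004] w 0.0564 ff 0.0 
 -> shift [-0.01   0.019  0.805] turn [-0.003  0.     0.   ]
205 (array([0.634 , 0.5203], dtype=float32), 0.354, array([0.035, 0.131], dtype=float32), array([416.,  19.]))
205 (array([0.3744, 0.4299], dtype=float32), 0.354, array([0.024, 0.095], dtype=float32), array([62., 15.]))
220 (array([0.6336, 0.5205], dtype=float32), 0.354, array([0.034, 0.131], dtype=float32), array([416.,  19.]))
220 (array([0.3727, 0.4342], dtype=float32), 0.252, array([0.025, 0.093], dtype=float32), array([62., 15.]))
```

View pics/w4.png

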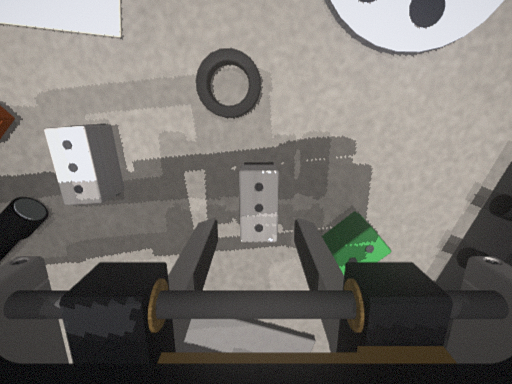

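```bash
python3 - <<'E'
from h import *
c=cam('wrist')
for u,v in [(259,168),(259,242),(258.5,208),(240,208),(277.5,208)]: print(px2w(c,u,v,.046).round(4))
p=px2w(c,258.5,205,.046); print((px2w(c,259,168,.046)+px2w(c,259,242,.046))/2)
for s in (-.035,.035): print(w2px(c,[.5707+s*np.cos(1.927),.3387+s*np.sin(1.927),.046]))
E
```

```text
[0.5603 0.3734 0.046 ]
[0.5857 0.3055 0.046 ]
[0.5731 0.3379 0.046 ]
[0.5569 0.3319 0.046 ]
[0.5897 0.3441 0.046 ]
[0.57298207 0.33948304 0.046     ]
[256.43721141 240.76903701]
[256.38250403 169.30758018]
```

>>> servo_tool([
  [0,0.03,0.3,0,0,0,56],
  [0,0.03,0.6,0,0,0,56],
  [0,0.03,0.8,0,0,0,56],
  [0,0.03,0.8,0,0,0,56],
  [0,0.03,0.8,0,0,0,20],
  [0,0.03,0.8,0,0,0,20],
  [0,0.03,0.8,0,0,0,20],
  [0,0.03,0.8,0,0,0,20],
  [0,0.03,0.8,0,0,0,20],
  [0,0.03,0.8,0,0,0,20],
])

```text
time: 11.75
tool_pos: [0.5736, 0.3419, 0.041]
ee_rot: [3.137, -0.0, 1.928]
wrist_force: [-0.8, -0.2, 7.3]
width: 0.0358
finger_force: 30.0
```

>>> servo_tool([
  [0,0,-0.3,0,0,0,20],
  [0,0,-0.6,0,0,0,20],
  [0,0,-0.9,0,0,0,20],
  [0,0,-1,0,0,0,20],
])

```text
time: 12.08
tool_pos: [0.5744, 0.3424, 0.1439]
ee_rot: [3.132, -0.001, 1.928]
wrist_force: [0.2, 0.7, -0.6]
width: 0.0359
finger_force: 30.0
```

>>> servo_tool([
  [-0.1,-0.05,0,0,0,-0.07,20],
  [-0.2,-0.1,0,0,0,-0.14,20],
  [-0.3,-0.15,0,0,0,-0.21,20],
  [-0.4,-0.2,0,0,0,-0.28,20],
  [-0.5,-0.25,0,0,0,-0.35,20],
  [-0.6,-0.3,0,0,0,-0.42,20],
  [-0.7,-0.35,0,0,0,-0.49,20],
  [-0.8,-0.4,0,0,0,-0.56,20],
  [-0.9,-0.45,0,0,0,-0.63,20],
  [-0.95,-0.5,0,0,0,-0.7,20],
  [-0.95,-0.5,0,0,0,-0.77,20],
  [-0.95,-0.5,0,0,0,-0.796,20],
])

```text
time: 13.08
tool_pos: [0.5581, 0.234, 0.1365]
ee_rot: [-3.141, -0.001, -3.101]
wrist_force: [0.2, -0.0, -2.4]
width: 0.0356
finger_force: 30.0
```

>>> servo_tool([
  [0.05,-0.2,0,0,0,0,20],
  [0.1,-0.4,0,0,0,0,20],
  [0.15,-0.6,0,0,0,0,20],
  [0.15,-0.8,0,0,0,0,20],
  [0.15,-0.9,0,0,0,0,20],
])

```text
time: 13.5
tool_pos: [0.5464, 0.1422, 0.1366]
ee_rot: [-3.14, -0.001, -3.106]
wrist_force: [-0.1, -0.3, -2.1]
width: 0.0358
finger_force: 30.0
```

>>> servo_tool([
  [0.05,-0.2,0,0,0,0,20],
  [0.1,-0.4,0,0,0,0,20],
  [0.15,-0.6,0,0,0,0,20],
  [0.15,-0.8,0,0,0,0,20],
  [0.15,-0.88,0,0,0,0,20],
  [0.15,-0.88,0,0,0,0,20],
])

```text
time: 14.0
tool_pos: [0.5352, 0.0545, 0.1371]
ee_rot: [-3.142, -0.0, -3.107]
wrist_force: [-0.1, 0.1, -1.3]
width: 0.0357
finger_force: 30.0
```

```bash
python3 - <<'E'
from h import *
go(jw(0,.07,.047),np.pi+J['yaw'])
im=snap('wrist','w5.png'); c=cam('wrist')
cv2.imwrite('pics/w5c.png',cv2.resize(im[100:300,140:380,::-1],None,fx=3,fy=3,interpolation=cv2.INTER_CUBIC))
o=robot.get_obs(); r=R.from_euler('xyz',o['ee_rot'])
for dx in (-.04,.035,.04):
  print(dx,[w2px(c,o['tool_pos']+r.apply([dx,dy,-.011])).round() for dy in(-.018,.018)])
print([w2px(c,jw(x,y,.022)).round() for x,y in((-.04,.047),(-.04,.093),(-.04,-.023),(-.04,.023))])
E
```

```text
t 14.0 pos [0.5352 0.0545 0.1371] rot [-3.142 -0.    -3.107] F [-0.1  0.1 -1.3] T [ 0.054 -0.138 -0.008] w 0.0357 ff 30.0 
 -> shift [0.007 0.023 0.901] turn [-0.    -0.    -0.001]
-0.04 [array([230., 302.]), array([284., 302.])]
0.035 [array([227., 194.]), array([288., 194.])]
0.04 [array([227., 186.]), array([288., 186.])]
[array([236., 156.]), array([280., 156.]), array([169., 156.]), array([213., 156.])]
```

View pics/w5c.png

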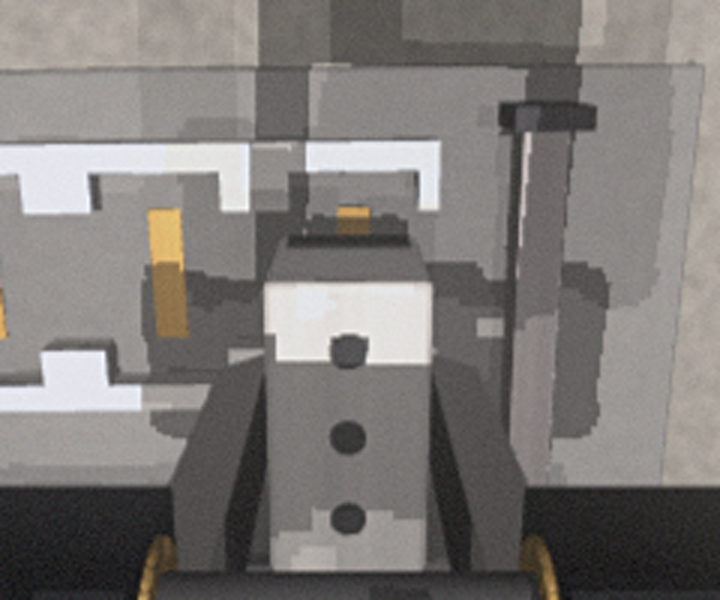

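Module held centred, top edge at (256,194). The bay corner walls line up with the prediction, so I'm lowering it.

>>> servo_tool([
  [0,0.02,0.2,0,0,0,20],
  [0,0.02,0.4,0,0,0,20],
  [0,0.02,0.6,0,0,0,20],
  [0,0.02,0.7,0,0,0,20],
  [0,0.02,0.8,0,0,0,20],
  [0,0.02,0.82,0,0,0,20],
])

```text
time: 14.55
tool_pos: [0.534, 0.0585, 0.0536]
ee_rot: [3.141, -0.003, -3.104]
wrist_force: [-1.3, 0.7, -2.3]
width: 0.0359
finger_force: 30.0
```

>>> servo_tool([
  [0,0,0.03,0,0,0,20],
  [0,0,0.05,0,0,0,20],
  [0,0,0.06,0,0,0,20],
])

```text
time: 14.8
tool_pos: [0.5361, 0.0579, 0.0511]
ee_rot: [3.141, 0.002, -3.105]
wrist_force: [-2.0, 1.4, 5.7]
width: 0.0358
finger_force: 30.0
```

>>> servo_tool([
  [0,0,0.06,0,0,0,56],
  [0,0,0.06,0,0,0,56],
  [0,0,0.06,0,0,0,56],
  [0,0,-0.4,0,0,0,56],
  [0,0,-0.8,0,0,0,56],
  [0,0,-1,0,0,0,56],
  [0,0,-1,0,0,0,56],
])

```text
time: 15.38
tool_pos: [0.539, 0.0576, 0.1572]
ee_rot: [-3.141, 0.014, -3.105]
wrist_force: [1.0, -0.2, 1.2]
width: 0.0556
finger_force: 0.0
```

```bash
python3 - <<'E'
from h import *
go([.4033,.3164,.2],1.992)
im=snap('wrist','w6.png'); c=cam('wrist')
for z in (.046+.010,): print([[w2px(c,jw(sx*.035,.07+sy*.018,z)).round() for sx in(-1,1)] for sy in (-1,1)])
for lo in (205,):
  for b in blocks('wrist',im,z=.056,lo=lo): print(b)
snap('top','top2.png')
E
```

```text
t 15.38 pos [0.539  0.0576 0.1572] rot [-3.141  0.014 -3.105] F [ 1.  -0.2  1.2] T [ 0.074 -0.175 -0.004] w 0.0556 ff 0.0 
 -> shift [ 1.255  2.636 -0.447] turn [0.005 0.008 0.755]
[[array([238., 160.]), array([239., 226.])], [array([274., 160.]), array([273., 226.])]]
(array([0.6447, 0.0607], dtype=float32), 1.521, array([0.011, 0.118], dtype=float32), array([254., 287.]))
(array([ 0.5609, -0.0515], dtype=float32), 1.606, array([0.02, 0.08], dtype=float32), array([150., 218.]))
(array([0.5167, 0.0561], dtype=float32), 1.606, array([0.033, 0.034], dtype=float32), array([256., 177.]))
(array([ 0.4943, -0.0356], dtype=float32), 1.606, array([0.02 , 0.118], dtype=float32), array([162., 149.]))
(array([0.4899, 0.0607], dtype=float32), 1.606, array([0.02 , 0.038], dtype=float32), array([265., 147.]))
(array([ 0.546 , -0.1278], dtype=float32), 0.046, array([0.013, 0.121], dtype=float32), array([ 75., 196.]))
(array([0.4161, 0.2771], dtype=float32), 0.295, array([0.012, 0.033], dtype=float32), array([505.,  76.]))
```

View pics/w6.png

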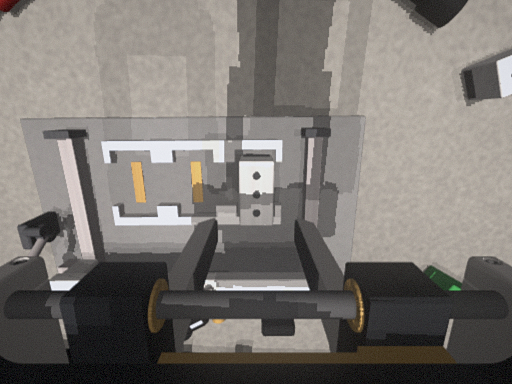

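Module one is seated: (239–274, 160–224) matches the prediction. Now the second module.

>>> servo_tool([
  [0.1,0.1,-0.1,0,0,0.07,56],
  [0.2,0.2,-0.2,0,0,0.14,56],
  [0.3,0.3,-0.3,0,0,0.21,56],
  [0.4,0.4,-0.4,0,0,0.28,56],
  [0.5,0.5,-0.4,0,0,0.35,56],
  [0.6,0.6,-0.4,0,0,0.42,56],
  [0.6,0.7,-0.4,0,0,0.49,56],
  [0.6,0.8,-0.4,0,0,0.56,56],
  [0.6,0.9,-0.4,0,0,0.63,56],
  [0.6,1,-0.4,0,0,0.7,56],
  [0.6,1,-0.4,0,0,0.755,56],
  [0.6,1,-0.4,0,0,0.755,56],
])

```text
time: 16.48
tool_pos: [0.4702, 0.1556, 0.1868]
ee_rot: [-3.137, -0.001, 1.992]
wrist_force: [0.6, 0.3, -0.2]
width: 0.0559
finger_force: 0.0
```

>>> servo_tool([
  [0.4,0,0,0,0,0,56],
  [0.8,0,0,0,0,0,56],
  [0.88,0,0,0,0,0,56],
  [0.88,0,0,0,0,0,56],
])

```text
time: 16.82
tool_pos: [0.4338, 0.237, 0.1879]
ee_rot: [-3.139, -0.0, 1.998]
wrist_force: [0.2, -0.8, -0.2]
width: 0.0559
finger_force: 0.0
```

>>> servo_tool([
  [0.4,0,0,0,0,0,56],
  [0.8,0,0.4,0,0,0,56],
  [0.88,0,0.8,0,0,0,56],
  [0.88,0,0.8,0,0,0,56],
  [0.88,0,0.8,0,0,0,56],
])

```text
time: 17.23
tool_pos: [0.3966, 0.3137, 0.1044]
ee_rot: [-3.131, 0.002, 1.994]
wrist_force: [-0.3, -1.1, -0.7]
width: 0.0558
finger_force: 0.0
```

```bash
python3 - <<'E'
from h import *
go([.4033,.3164,.035],1.992)
im=snap('wrist','w7.png'); c=cam('wrist')
for lo in (130,170,205):
  for b in blocks('wrist',im,lo=lo): 
    if b[2][1]<.15: print(lo,b)
for s in (-.035,.035): print(w2px(c,[.4033+s*np.cos(1.992),.3164+s*np.sin(1.992),.046]))
E
```

```text
t 17.23 pos [0.3966 0.3137 0.1044] rot [-3.131e+00  2.000e-03  1.994e+00] F [-0.3 -1.1 -0.7] T [ 0.002 -0.098  0.007] w 0.0558 ff 0.0 
 -> shift [-0.001  0.079  0.693] turn [-0.007  0.002  0.001]
130 (array([0.4912, 0.2228], dtype=float32), 0.047, array([0.019, 0.061], dtype=float32), array([301., 325.]))
130 (array([0.2611, 0.167 ], dtype=float32), 0.605, array([0.011, 0.032], dtype=float32), array([ 64., 284.]))
130 (array([0.4238, 0.2555], dtype=float32), 0.425, array([0.038, 0.102], dtype=float32), array([256., 275.]))
130 (array([0.3498, 0.2986], dtype=float32), 2.134, array([0.014, 0.041], dtype=float32), array([197., 200.]))
130 (array([0.3956, 0.3106], dtype=float32), 2.038, array([0.07 , 0.071], dtype=float32), array([257., 216.]))
170 (array([0.4916, 0.2226], dtype=float32), 0.047, array([0.018, 0.057], dtype=float32), array([302., 325.]))
170 (array([0.4162, 0.1699], dtype=float32), 0.426, array([0.039, 0.071], dtype=float32), array([214., 335.]))
170 (array([0.4249, 0.2555], dtype=float32), 0.425, array([0.037, 0.1  ], dtype=float32), array([256., 275.]))
170 (array([0.4019, 0.2902], dtype=float32), 0.464, array([0.026, 0.061], dtype=float32), array([248., 234.]))
170 (array([0.2713, 0.3052], dtype=float32), 2.137, array([0.023, 0.045], dtype=float32), array([112., 164.]))
170 (array([0.3113, 0.3552], dtype=float32), 0.605, array([0.031, 0.033], dtype=float32), array([181., 120.]))
205 (array([0.3279, 0.4402], dtype=float32), 0.249, array([0.055, 0.126], dtype=float32), array([243.,  32.]))
[261.9311368  244.34406582]
[262.38660778 169.8346466 ]
```

View pics/w7.png

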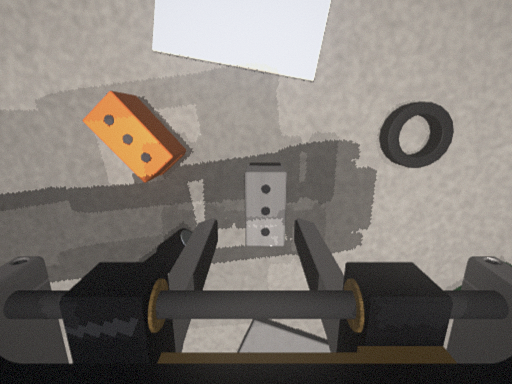

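>>> servo_tool([
  [-0.01,0.1,0.2,0,0,0,56],
  [-0.01,0.1,0.4,0,0,0,56],
  [-0.01,0.1,0.6,0,0,0,56],
  [-0.01,0.1,0.65,0,0,0,56],
  [-0.01,0.1,0.65,0,0,0,56],
  [-0.01,0.1,0.65,0,0,0,56],
])

```text
time: 17.78
tool_pos: [0.4105, 0.3189, 0.0464]
ee_rot: [3.139, 0.0, 1.991]
wrist_force: [-0.0, 0.1, 0.5]
width: 0.056
finger_force: 0.0
```

>>> servo_tool([
  [0,0,0,0,0,0,20],
  [0,0,0,0,0,0,20],
  [0,0,0,0,0,0,20],
  [0,0,0,0,0,0,20],
  [0,0,0,0,0,0,20],
  [0,0,0,0,0,0,20],
])

```text
time: 18.28
tool_pos: [0.4093, 0.3194, 0.0456]
ee_rot: [3.14, 0.0, 1.993]
wrist_force: [-0.4, -1.4, 5.5]
width: 0.0357
finger_force: 30.0
```

>>> servo_tool([
  [0,0,0,0,0,0,50],
  [0,0,0,0,0,0,50],
  [0,0,0.08,0,0,0,50],
  [0,0,0.08,0,0,0,50],
  [0,0,0.08,0,0,0,20],
  [0,0,0.08,0,0,0,20],
  [0,0,0.08,0,0,0,20],
  [0,0,0.08,0,0,0,20],
  [0,0,0.08,0,0,0,20],
])

```text
time: 19.03
tool_pos: [0.4087, 0.3191, 0.0362]
ee_rot: [-3.141, 0.0, 1.993]
wrist_force: [0.3, 0.2, -2.1]
width: 0.0358
finger_force: 30.0
```

>>> servo_tool([
  [0,0,-0.3,0,0,0,20],
  [0,0,-0.6,0,0,0,20],
  [0,0,-0.9,0,0,0,20],
  [0,0,-1,0,0,0,20],
])

```text
time: 19.37
tool_pos: [0.411, 0.3205, 0.1415]
ee_rot: [3.133, -0.001, 1.993]
wrist_force: [0.7, -0.3, 0.2]
width: 0.0359
finger_force: 30.0
```

>>> servo_tool([
  [-0.1,0,0,0,0,-0.07,20],
  [-0.2,0,0,0,0,-0.14,20],
  [-0.3,0,0,0,0,-0.21,20],
  [-0.4,0,0,0,0,-0.28,20],
  [-0.5,-0.05,0,0,0,-0.35,20],
  [-0.6,-0.05,0,0,0,-0.42,20],
  [-0.7,-0.1,0,0,0,-0.49,20],
  [-0.8,-0.1,0,0,0,-0.56,20],
  [-0.9,-0.1,0,0,0,-0.63,20],
  [-1,-0.1,0,0,0,-0.7,20],
  [-1,-0.1,0,0,0,-0.755,20],
  [-1,-0.1,0,0,0,-0.755,20],
])

```text
time: 20.37
tool_pos: [0.4404, 0.2232, 0.1352]
ee_rot: [-3.141, -0.002, -3.104]
wrist_force: [0.5, -1.0, -1.0]
width: 0.0357
finger_force: 30.0
```

>>> servo_tool([
  [-0.06,-0.2,0,0,0,0,20],
  [-0.12,-0.4,0,0,0,0,20],
  [-0.18,-0.6,0,0,0,0,20],
  [-0.22,-0.78,0,0,0,0,20],
])

```text
time: 20.7
tool_pos: [0.4655, 0.1459, 0.1356]
ee_rot: [-3.141, -0.001, -3.107]
wrist_force: [1.3, 0.1, -1.4]
width: 0.036
finger_force: 30.0
```

>>> servo_tool([
  [-0.06,-0.2,0,0,0,0,20],
  [-0.12,-0.4,0,0,0,0,20],
  [-0.18,-0.6,0,0,0,0,20],
  [-0.22,-0.78,0,0,0,0,20],
])

```text
time: 21.03
tool_pos: [0.4905, 0.0687, 0.1356]
ee_rot: [-3.141, -0.001, -3.107]
wrist_force: [0.7, 0.7, -2.3]
width: 0.036
finger_force: 30.0
```

>>> servo_tool([
  [-0.06,-0.2,0,0,0,0,20],
  [-0.12,-0.4,0,0,0,0,20],
  [-0.18,-0.6,0,0,0,0,20],
  [-0.22,-0.78,0,0,0,0,20],
])

```text
time: 21.37
tool_pos: [0.5154, -0.0084, 0.1356]
ee_rot: [3.142, -0.001, -3.107]
wrist_force: [0.4, -0.3, -1.0]
width: 0.0362
finger_force: 30.0
```

>>> servo_tool([
  [-0.06,-0.2,0,0,0,0,20],
  [-0.12,-0.4,0,0,0,0,20],
  [-0.18,-0.6,0,0,0,0,20],
  [-0.22,-0.78,0,0,0,0,20],
  [-0.22,-0.78,0,0,0,0,20],
  [-0.22,-0.78,0,0,0,0,20],
])

```text
time: 21.87
tool_pos: [0.5399, -0.0849, 0.1355]
ee_rot: [3.141, -0.001, -3.108]
wrist_force: [-0.7, 1.0, -1.0]
width: 0.0356
finger_force: 30.0
```

```bash
python3 - <<'E'
from h import *
go(jw(0,-.07,.047),np.pi+J['yaw'])
im=snap('wrist','w8.png'); c=cam('wrist')
cv2.imwrite('pics/w8c.png',cv2.resize(im[100:300,140:380,::-1],None,fx=3,fy=3,interpolation=cv2.INTER_CUBIC))
o=robot.get_obs(); r=R.from_euler('xyz',o['ee_rot'])
for dx in (.03,.035,.04):
  print(dx,[(w2px(c,o['tool_pos']+r.apply([dx,dy,-.01]))*3-[420,300]).round() for dy in(-.018,.018)])
print([(w2px(c,jw(x,y,.022))*3-[420,300]).round() for x,y in((-.04,-.093),(-.04,-.047),(-.04,-.023),(-.04,.023))])
E
```

```text
t 21.87 pos [ 0.5399 -0.0849  0.1355] rot [ 3.141e+00 -1.000e-03 -3.108e+00] F [-0.7  1.  -1. ] T [ 0.116 -0.14  -0.047] w 0.0356 ff 30.0 
 -> shift [0.002 0.016 0.885] turn [ 0.001 -0.001 -0.001]
0.03 [array([262., 304.]), array([442., 304.])]
0.035 [array([261., 280.]), array([442., 280.])]
0.04 [array([261., 256.]), array([443., 256.])]
[array([286., 170.]), array([419., 170.]), array([488., 170.]), array([620., 170.])]
```

View pics/w8c.png

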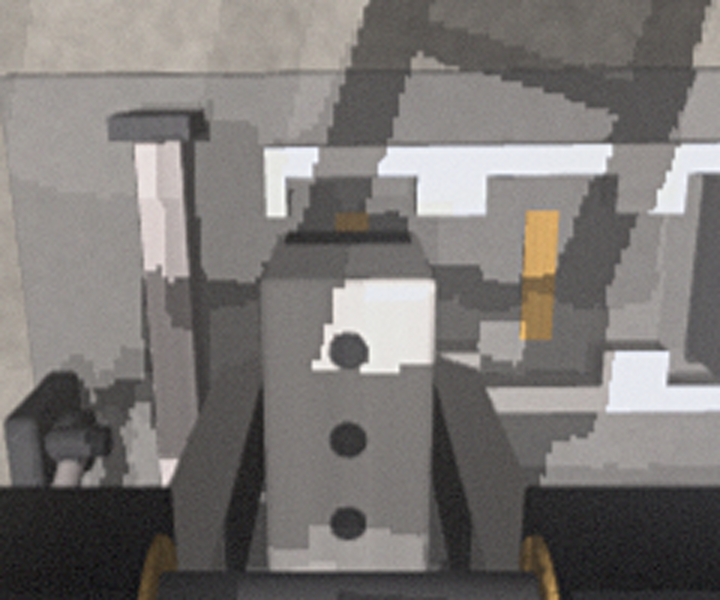

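Module is centred over bay2 (bay inner walls u 287–416, foot about 350). Lowering.

>>> servo_tool([
  [-0.01,0.01,0.2,0,0,0,20],
  [-0.01,0.01,0.4,0,0,0,20],
  [-0.01,0.01,0.6,0,0,0,20],
  [-0.01,0.01,0.75,0,0,0,20],
  [-0.01,0.01,0.82,0,0,0,20],
  [-0.01,0.01,0.87,0,0,0,20],
  [-0.01,0.01,0.87,0,0,0,20],
])

```text
time: 22.5
tool_pos: [0.5405, -0.0828, 0.0487]
ee_rot: [3.141, -0.002, -3.104]
wrist_force: [-0.0, -0.2, -2.7]
width: 0.0355
finger_force: 30.0
```

>>> servo_tool([
  [0,0,0.02,0,0,0,20],
  [0,0,0.03,0,0,0,20],
  [0,0,0.03,0,0,0,20],
])

```text
time: 22.75
tool_pos: [0.5417, -0.0837, 0.0474]
ee_rot: [-3.141, 0.002, -3.105]
wrist_force: [-0.0, -0.5, -2.2]
width: 0.0357
finger_force: 30.0
```

>>> servo_tool([
  [0,0,0.02,0,0,0,20],
  [0,0,0.03,0,0,0,20],
  [0,0,0.03,0,0,0,20],
])

```text
time: 23.0
tool_pos: [0.5421, -0.0839, 0.0461]
ee_rot: [-3.141, 0.003, -3.105]
wrist_force: [-2.3, 0.4, 7.2]
width: 0.0355
finger_force: 30.0
```

>>> servo_tool([
  [0,0,0,0,0,0,56],
  [0,0,0,0,0,0,56],
  [0,0,0,0,0,0,56],
  [0,0,-0.4,0,0,0,56],
  [0,0,-0.8,0,0,0,56],
  [0,0,-1,0,0,0,56],
  [0,0,-1,0,0,0,56],
])

```text
time: 23.58
tool_pos: [0.5446, -0.0846, 0.1502]
ee_rot: [-3.138, 0.012, -3.105]
wrist_force: [0.2, -0.1, 0.0]
width: 0.0557
finger_force: 0.0
```

>>> servo_tool([
  [0,0.4,-0.3,0,0,0,24],
  [0,0.8,-0.6,0,0,0,24],
  [0,0.8,-0.6,0,0,0,24],
  [0,0.8,-0.6,0,0,0,24],
])

```text
time: 23.92
tool_pos: [0.5393, -0.0015, 0.2059]
ee_rot: [-3.141, 0.005, -3.101]
wrist_force: [0.5, -0.7, 0.6]
width: 0.033
finger_force: 0.0
```

```bash
python3 - <<'E'
from h import *
go(jw(.117,.09,.107),np.pi/2+J['yaw'])
im=snap('wrist','w9.png'); c=cam('wrist')
for Y in (.07,-.07): print([w2px(c,jw(x,y,.056)).round() for x,y in((-.035,Y-.018),(-.035,Y+.018),(.035,Y-.018),(.035,Y+.018))])
print([(np.round(d['extent']).tolist(),round(d['conf'],2)) for d in robot.find_in('card0','wrist')])
im=snap('top','top3.png')
print([(np.round(d['extent']).tolist(),round(d['conf'],2)) for d in robot.find_in('card0','top')])
t=cv2.imread('pics/top3.png'); w=cv2.imread('pics/w9.png')
cv2.imwrite('pics/m.png',np.hstack([cv2.resize(w,(400,300)),cv2.resize(t,(400,300))]))
E
```

```text
t 23.92 pos [ 0.5393 -0.0015  0.2059] rot [-3.141  0.005 -3.101] F [ 0.5 -0.7  0.6] T [ 0.056 -0.139 -0.005] w 0.033 ff 0.0 
 -> shift [-1.142  0.778  0.994] turn [0.002 0.003 1.003]
[array([293., 155.]), array([324., 155.]), array([290., 212.]), array([320., 212.])]
[array([173., 155.]), array([204., 155.]), array([178., 212.]), array([207., 212.])]
[([450.0, 270.0, 34.0, 36.0], 0.96), ([190.0, 183.0, 39.0, 60.0], 0.85), ([306.0, 177.0, 39.0, 60.0], 0.85), ([241.0, 204.0, 312.0, 171.0], 0.24)]
[([113.0, 256.0, 26.0, 31.0], 0.85), ([126.0, 114.0, 31.0, 24.0], 0.65), ([264.0, 168.0, 13.0, 27.0], 0.61), ([212.0, 168.0, 12.0, 26.0], 0.59)]
```

View pics/m.png

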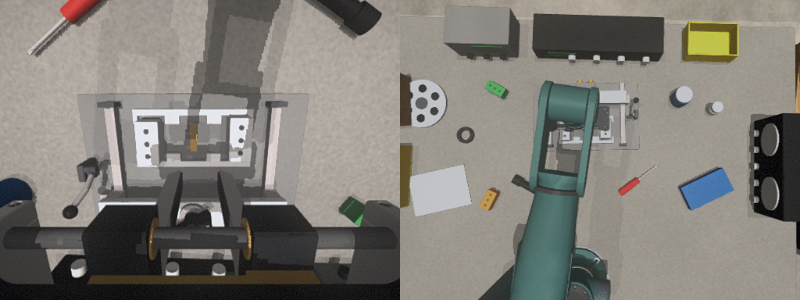

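Both modules are seated, and only green and orange remain loose in the top view. Now closing the bar.

>>> servo_tool([
  [-0.1,0.1,0,0,0,0.07,24],
  [-0.2,0.2,0,0,0,0.14,24],
  [-0.3,0.3,0,0,0,0.21,24],
  [-0.4,0.4,0,0,0,0.28,24],
  [-0.5,0.5,0,0,0,0.35,24],
  [-0.6,0.6,0,0,0,0.42,24],
  [-0.7,0.7,0,0,0,0.49,24],
  [-0.8,0.78,0,0,0,0.56,24],
  [-0.9,0.78,0,0,0,0.64,24],
  [-1,0.78,0,0,0,0.72,24],
  [-1,0.78,0,0,0,0.8,24],
  [-1,0.78,0,0,0,0.87,24],
])

```text
time: 25.12
tool_pos: [0.6351, 0.0762, 0.2003]
ee_rot: [-3.137, -0.0, 1.804]
wrist_force: [-0.4, 0.4, -0.5]
width: 0.0241
finger_force: 0.0
```

>>> servo_tool([
  [0,0.08,0,0,0,0.07,24],
  [0,0.08,0,0,0,0.13,24],
  [0,0.08,0,0,0,0.13,24],
  [0,0.08,0,0,0,0.13,24],
])

```text
time: 25.45
tool_pos: [0.6426, 0.0784, 0.2013]
ee_rot: [-3.138, 0.0, 1.608]
wrist_force: [-0.6, -0.5, 0.2]
width: 0.0243
finger_force: 0.0
```

```bash
python3 - <<'E'
from h import *
go(jw(.11,.09,.107),np.pi/2+J['yaw'])
im=snap('wrist','w10.png'); c=cam('wrist')
print(w2px(c,jw(.11,.09,.128)))
print([(np.round(d['extent']).tolist(),round(d['conf'],2)) for d in robot.find_in('tab','wrist')])
g=im[150:235,225:290].max(2); ys,xs=np.where(g<60); print(xs.mean()+225,ys.mean()+150,xs.min()+225,xs.max()+225,len(xs))
E
```

```text
t 25.45 pos [0.6426 0.0784 0.2013] rot [-3.138  0.     1.608] F [-0.6 -0.5  0.2] T [-0.037 -0.075 -0.019] w 0.0243 ff 0.0 
 -> shift [0.023 0.015 0.943] turn [-0.002  0.     0.001]
[256.96099087 202.49436179]
[([255.0, 242.0, 43.0, 222.0], 0.86)]
253.33333333333334 195.16666666666666 238 261 6
```

>>> servo_tool([
  [0.02,0.01,0.3,0,0,0,24],
  [0.02,0.01,0.6,0,0,0,24],
  [0.02,0.01,0.85,0,0,0,24],
  [0.02,0.01,0.93,0,0,0,24],
  [0.02,0.01,0.93,0,0,0,24],
])

```text
time: 25.97
tool_pos: [0.6418, 0.0815, 0.1068]
ee_rot: [-3.135, 0.0, 1.608]
wrist_force: [0.4, -0.2, -1.0]
width: 0.0241
finger_force: 0.0
```

>>> servo_tool([
  [0,-0.1,0,0,0,0,24],
  [0,-0.2,0,0,0,0,24],
  [0,-0.3,0,0,0,0,24],
  [0,-0.4,0,0,0,0,24],
  [0,-0.5,0,0,0,0,24],
  [0,-0.6,0,0,0,0,24],
  [0,-0.7,0,0,0,0,24],
  [0,-0.8,0,0,0,0,24],
  [0,-0.9,0,0,0,0,24],
  [0,-1,0,0,0,0,24],
  [0,-1,0,0,0,0,24],
])

```text
time: 26.88
tool_pos: [0.5431, 0.0782, 0.1124]
ee_rot: [3.14, -0.0, 1.608]
wrist_force: [0.1, -0.1, -0.3]
width: 0.0243
finger_force: 0.0
```

>>> servo_tool([
  [0,-0.06,0,0,0,0,24],
  [0,-0.12,0,0,0,0,24],
  [0,-0.16,0,0,0,0,24],
  [0,-0.16,0,0,0,0,24],
])

```text
time: 27.22
tool_pos: [0.5279, 0.0778, 0.1111]
ee_rot: [3.14, -0.0, 1.608]
wrist_force: [2.7, 0.6, 2.4]
width: 0.0242
finger_force: 1.2
```

>>> servo_tool([
  [0,-0.03,0,0,0,0,24],
  [0,-0.04,0,0,0,0,24],
  [0,-0.04,0,0,0,0,24],
])

```text
time: 27.47
tool_pos: [0.5278, 0.0777, 0.1109]
ee_rot: [3.132, -0.001, 1.608]
wrist_force: [12.9, 1.3, -2.2]
width: 0.0241
finger_force: 6.2
```

>>> servo_tool([
  [0,0.1,0,0,0,0,24],
  [0,0.1,-0.4,0,0,0,24],
  [0,0.1,-0.8,0,0,0,10],
  [0,0.1,-1,0,0,0,0],
  [0,0.1,-1,0,0,0,0],
  [0,0.1,-1,0,0,0,0],
])

```text
time: 27.97
tool_pos: [0.5338, 0.0779, 0.2109]
ee_rot: [-3.141, -0.0, 1.608]
wrist_force: [0.1, -0.7, -0.8]
width: 0.0016
finger_force: 0.0
```

```bash
python3 - <<'E'
from h import *
c=cam('top'); print([px2w(c,300,78,0)[0]]+[(h,px2w(c,300,68,h)[0].round(3)) for h in (.05,.08,.12)])
go(jw(.13,-.178,.2),np.pi/2+J['yaw'])
E
```

```text
[np.float64(0.8043288620952149), (0.05, np.float64(0.817)), (0.08, np.float64(0.807)), (0.12, np.float64(0.794))]
t 27.97 pos [0.5338 0.0779 0.2109] rot [-3.141 -0.     1.608] F [ 0.1 -0.7 -0.8] T [-0.049 -0.107  0.002] w 0.0016 ff 0.0 
 -> shift [-2.693  1.296  0.108] turn [-0.    -0.     0.001]
```

>>> servo_tool([
  [-0.4,0.2,0,0,0,0,0],
  [-0.8,0.4,0,0,0,0,0],
  [-0.9,0.43,0,0,0,0,0],
  [-0.9,0.43,0,0,0,0,0],
])

```text
time: 28.3
tool_pos: [0.5795, -0.0137, 0.2061]
ee_rot: [-3.134, 0.0, 1.603]
wrist_force: [-0.1, 0.7, 0.1]
width: 0.0004
finger_force: 0.0
```

>>> servo_tool([
  [-0.4,0.2,0,0,0,0,0],
  [-0.8,0.4,0,0,0,0,0],
  [-0.9,0.43,0,0,0,0,0],
  [-0.9,0.43,0,0,0,0,0],
])

```text
time: 28.63
tool_pos: [0.6259, -0.1012, 0.2069]
ee_rot: [-3.136, -0.001, 1.604]
wrist_force: [-0.2, 0.7, -0.1]
width: 0.0003
finger_force: 0.0
```

>>> servo_tool([
  [-0.4,0.2,0,0,0,0,0],
  [-0.8,0.4,0,0,0,0,0],
  [-0.9,0.43,0,0,0,0,0],
  [-0.9,0.43,0,0,0,0,0],
  [-0.9,0.43,0,0,0,0,0],
])

```text
time: 29.05
tool_pos: [0.6721, -0.1857, 0.2087]
ee_rot: [-3.138, -0.003, 1.608]
wrist_force: [0.1, 0.3, 0.7]
width: 0.0004
finger_force: 0.0
```

```bash
python3 - <<'E'
from h import *
go(jw(.13,-.178,.105),np.pi/2+J['yaw'])
E
```

```text
t 29.05 pos [ 0.6721 -0.1857  0.2087] rot [-3.138e+00 -3.000e-03  1.608e+00] F [0.1 0.3 0.7] T [-0.021 -0.08  -0.039] w 0.0004 ff 0.0 
 -> shift [-0.011  0.016  1.037] turn [-0.002 -0.002  0.001]
```

>>> servo_tool([
  [0,0.02,0.3,0,0,0,0],
  [0,0.02,0.6,0,0,0,0],
  [0,0.02,0.9,0,0,0,0],
  [0,0.02,1,0,0,0,0],
  [0,0.02,1,0,0,0,0],
])

```text
time: 29.47
tool_pos: [0.6721, -0.1838, 0.1061]
ee_rot: [-3.133, -0.004, 1.61]
wrist_force: [-0.8, -0.1, -0.7]
width: 0.0001
finger_force: 0.0
```

>>> servo_tool([
  [0,-0.1,0,0,0,0,0],
  [0,-0.2,0,0,0,0,0],
  [0,-0.3,0,0,0,0,0],
  [0,-0.4,0,0,0,0,0],
  [0,-0.5,0,0,0,0,0],
  [0,-0.6,0,0,0,0,0],
  [0,-0.7,0,0,0,0,0],
  [0,-0.8,0,0,0,0,0],
  [0,-0.9,0,0,0,0,0],
  [0,-0.95,0,0,0,0,0],
  [0,-0.95,0,0,0,0,0],
])

```text
time: 30.38
tool_pos: [0.5803, -0.1902, 0.1133]
ee_rot: [3.138, 0.001, 1.608]
wrist_force: [-0.4, -0.3, 0.8]
width: 0.0003
finger_force: 0.1
```

>>> servo_tool([
  [0,-0.03,0,0,0,0,0],
  [0,-0.06,0,0,0,0,0],
  [0,-0.06,0,0,0,0,0],
])

```text
time: 30.63
tool_pos: [0.5761, -0.1906, 0.1119]
ee_rot: [3.136, 0.001, 1.608]
wrist_force: [5.9, 0.6, 1.1]
width: 0.0005
finger_force: 2.4
```

>>> servo_tool([
  [0,-0.03,0,0,0,0,0],
  [0,-0.04,0,0,0,0,0],
  [0,-0.04,0,0,0,0,0],
])

```text
time: 30.88
tool_pos: [0.5753, -0.1906, 0.1122]
ee_rot: [3.128, 0.001, 1.609]
wrist_force: [11.8, 2.6, -2.5]
width: 0.0006
finger_force: 5.5
```

>>> servo_tool([
  [0,0.2,0,0,0,0,0],
  [0,0.3,-0.4,0,0,0,0],
  [0,0.3,-0.8,0,0,0,20],
  [0,0.3,-1,0,0,0,50],
  [0,0.3,-1,0,0,0,50],
])

```text
time: 31.3
tool_pos: [0.6025, -0.1909, 0.2179]
ee_rot: [3.131, 0.005, 1.608]
wrist_force: [-0.4, 0.2, 0.6]
width: 0.0173
finger_force: 0.0
```

>>> servo_tool([
  [0.4,-0.2,0,0,0,0,50],
  [0.8,-0.28,0,0,0,0,50],
  [0.88,-0.28,0,0,0,0,50],
  [0.88,-0.28,0,0,0,0,50],
])

```text
time: 31.63
tool_pos: [0.5678, -0.1004, 0.2097]
ee_rot: [-3.14, -0.001, 1.612]
wrist_force: [0.6, -0.5, -0.2]
width: 0.0437
finger_force: 0.0
```

>>> servo_tool([
  [0.4,-0.2,0,0,0,0,50],
  [0.8,-0.28,0,0,0,0,50],
  [0.88,-0.28,0,0,0,0,50],
  [0.88,-0.28,0,0,0,0,50],
  [0.88,-0.28,0,0,0,0,50],
])

```text
time: 32.05
tool_pos: [0.5378, -0.0171, 0.2101]
ee_rot: [-3.141, 0.002, 1.608]
wrist_force: [0.3, -0.4, 0.9]
width: 0.05
finger_force: 0.0
```

```bash
python3 - <<'E'
from h import *
go(jw(0,0,.2),np.pi/2+J['yaw'])
im=snap('wrist','w11.png'); c=cam('wrist'); print('knob',w2px(c,jw(0,0,.129)),w2px(c,jw(0,0,.089)))
cv2.imwrite('pics/w11c.png',cv2.resize(im[150:280,190:330,::-1],None,fx=4,fy=4,interpolation=cv2.INTER_CUBIC))
print([(np.round(d['extent']).tolist(),round(d['conf'],2)) for d in robot.find_in('knob','wrist')])
E
```

```text
t 32.05 pos [ 0.5378 -0.0171  0.2101] rot [-3.141e+00  2.000e-03  1.608e+00] F [ 0.3 -0.4  0.9] T [-0.044 -0.066 -0.035] w 0.05 ff 0.0 
 -> shift [ 0.039 -0.007  0.101] turn [-0.     0.001  0.001]
knob [254.76738074 197.68836895] [254.93325263 187.27150717]
[([256.0, 195.0, 39.0, 60.0], 0.59)]
```

View pics/w11c.png

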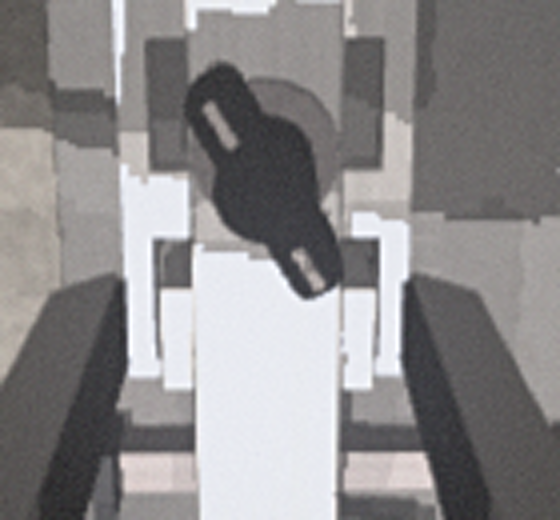

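```bash
python3 - <<'E'
from h import *
im=cv2.imread('pics/w11.png'); c=cam('wrist')
m=(im.max(2)<75).astype(np.uint8); n,l,s,ct=cv2.connectedComponentsWithStats(m); k=l[205,258] or l[190,252]; print(s[k])
vu=np.argwhere(l==k); w=np.array([px2w(c,u,v,.129)[:2] for v,u in vu],np.float32); r=cv2.minAreaRect(w); print(r)
b=cv2.boxPoints(r);e=max((b[1]-b[0],b[2]-b[1]),key=np.linalg.norm);print('yaw',np.arctan2(e[1],e[0])%np.pi)
p=px2w(c,190+215/4,150+85/4,.129);q=px2w(c,190+317/4,150+280/4,.129);d=p-q;print(p,q,(p+q)/2,np.arctan2(d[1],d[0]))
E
```

```text
[ 236  166   40   58 1008]
((0.5379869341850281, -0.011219058185815811), (0.02565286122262478, 0.060365594923496246), 18.93852424621582)
yaw 1.9013351
[0.5259116  0.01192771 0.129     ] [ 0.55197157 -0.03580797  0.129     ] [ 0.53894159 -0.01194013  0.129     ] 2.07050345755857
```

>>> servo_tool([
  [0.05,0,0,0,0,-0.07,50],
  [0.05,0,0,0,0,-0.14,50],
  [0.05,0,0,0,0,-0.21,50],
  [0.05,0,0,0,0,-0.28,50],
  [0.05,0,0.2,0,0,-0.294,50],
  [0.05,0,0.5,0,0,-0.294,50],
  [0.05,0,0.8,0,0,-0.294,50],
  [0.05,0,0.95,0,0,-0.294,50],
  [0.05,0,0.95,0,0,-0.294,50],
  [0.05,0,0.95,0,0,-0.294,50],
])

```text
time: 32.98
tool_pos: [0.537, -0.0125, 0.1145]
ee_rot: [-3.139, -0.001, 2.068]
wrist_force: [-0.4, 0.3, 0.0]
width: 0.0499
finger_force: 0.0
```

>>> servo_tool([
  [0,0,0,0,0,0,20],
  [0,0,0,0,0,0,0],
  [0,0,0,0,0,0,0],
  [0,0,0,0,0,0,0],
  [0,0,0,0,0,0,0],
  [0,0,0,0,0,0,0],
  [0,0,0,0,0,0,0],
])

```text
time: 33.57
tool_pos: [0.5373, -0.0113, 0.1161]
ee_rot: [3.142, 0.001, 2.07]
wrist_force: [-0.8, -0.3, 2.1]
width: 0.0137
finger_force: 29.8
```

```bash
python3 - <<'E'
from h import *
go(jw(0,0,.114))
E
```

```text
t 33.57 pos [ 0.5373 -0.0113  0.1161] rot [3.142e+00 1.000e-03 2.070e+00] F [-0.8 -0.3  2.1] T [-0.134  0.086 -0.011] w 0.0137 ff 29.8 
 -> shift [-0.016 -0.012  0.021] turn [0. 0. 0.]
```

>>> servo_tool([
  [0,0,0,0,0,0.04,0],
  [0,0,0,0,0,0.08,0],
  [0,0,0,0,0,0.12,0],
  [0,0,0,0,0,0.16,0],
  [0,0,0,0,0,0.2,0],
  [0,0,0,0,0,0.24,0],
])

```text
time: 34.07
tool_pos: [0.5379, -0.011, 0.1161]
ee_rot: [3.14, 0.0, 1.69]
wrist_force: [-1.2, 1.5, 2.0]
width: 0.0142
finger_force: 29.8
```

```bash
cat > tq.py <<'E'
from h import *
T=[];Y=[]
for i in range(5):
    o=robot.get_obs(); T.append(o['wrist_torque']); Y.append(o['ee_rot'][2]); robot.snapshot('wrist')
print('t',round(o['time'],2),'yaw',np.round(np.mean(Y),3),'T',np.mean(T,0).round(3),'sd',np.std(T,0).round(3),'Fxy',o['wrist_force'].round(1),'w',round(o['width'],4),round(o['finger_force'],1),'q6',o['joint_positions'][5].round(3), o['tool_pos'].round(4))
E
python3 tq.py
```

```text
t 34.27 yaw 1.692 T [ 0.011 -0.178  0.047] sd [0.014 0.02  0.026] Fxy [1.  0.1 3.3] w 0.0132 29.8 q6 -0.25 [ 0.5379 -0.011   0.1161]
```

>>> servo_tool([
  [0,0,0,0,0,0.04,0],
  [0,0,0,0,0,0.08,0],
  [0,0,0,0,0,0.08,0],
])

```text
time: 34.57
tool_pos: [0.5381, -0.011, 0.1161]
ee_rot: [3.139, -0.0, 1.567]
wrist_force: [2.1, 0.5, 3.5]
width: 0.014
finger_force: 29.8
```

```bash
python3 tq.py
```

```text
t 34.77 yaw 1.569 T [ 0.123 -0.469  0.045] sd [0.045 0.041 0.023] Fxy [1.9 1.1 5. ] w 0.0142 29.8 q6 -0.124 [ 0.538  -0.011   0.1161]
```

>>> servo_tool([
  [0,0,0,0,0,0.03,0],
  [0,0,0,0,0,0.06,0],
  [0,0,0,0,0,0.06,0],
])

```text
time: 35.07
tool_pos: [0.5378, -0.011, 0.1161]
ee_rot: [3.14, -0.0, 1.473]
wrist_force: [1.7, 1.0, 4.2]
width: 0.0137
finger_force: 29.8
```

```bash
python3 tq.py
```

```text
t 35.27 yaw 1.474 T [ 0.196 -0.559  0.055] sd [0.048 0.036 0.025] Fxy [3.3 2.2 4.8] w 0.0141 29.8 q6 -0.029 [ 0.5378 -0.011   0.1161]
```

>>> servo_tool([
  [0,0,0,0,0,0.03,0],
  [0,0,0,0,0,0.06,0],
  [0,0,0,0,0,0.06,0],
])

```text
time: 35.57
tool_pos: [0.538, -0.0111, 0.116]
ee_rot: [3.14, -0.0, 1.379]
wrist_force: [4.0, 1.7, 5.4]
width: 0.0138
finger_force: 29.8
```

```bash
python3 tq.py
```

```text
t 35.77 yaw 1.38 T [ 0.232 -0.71   0.044] sd [0.023 0.017 0.02 ] Fxy [3.3 1.1 6.1] w 0.014 29.8 q6 0.064 [ 0.538  -0.0111  0.1161]
```

>>> servo_tool([
  [0,0,0,0,0,0.03,0],
  [0,0,0,0,0,0.06,0],
  [0,0,0,0,0,0.06,0],
])

```text
time: 36.07
tool_pos: [0.5381, -0.0111, 0.116]
ee_rot: [3.139, -0.001, 1.285]
wrist_force: [4.0, 1.1, 4.8]
width: 0.0142
finger_force: 29.8
```

```bash
python3 tq.py
```

```text
t 36.27 yaw 1.286 T [ 0.256 -0.839  0.051] sd [0.031 0.037 0.036] Fxy [4.3 0.8 5.3] w 0.0138 29.8 q6 0.158 [ 0.5381 -0.0111  0.1161]
```

>>> servo_tool([
  [0,0,0,0,0,0.03,0],
  [0,0,0,0,0,0.06,0],
  [0,0,0,0,0,0.06,0],
])

```text
time: 36.57
tool_pos: [0.5383, -0.0112, 0.1161]
ee_rot: [3.139, -0.001, 1.191]
wrist_force: [4.9, 0.9, 3.8]
width: 0.0136
finger_force: 29.9
```

```bash
python3 tq.py
```

```text
t 36.77 yaw 1.192 T [ 0.209 -0.96   0.045] sd [0.014 0.043 0.02 ] Fxy [5.5 2.3 5.4] w 0.0135 29.9 q6 0.252 [ 0.5383 -0.0112  0.116 ]
```

>>> servo_tool([
  [0,0,0,0,0,0.03,0],
  [0,0,0,0,0,0.06,0],
  [0,0,0,0,0,0.06,0],
])

```text
time: 37.07
tool_pos: [0.5384, -0.0112, 0.1161]
ee_rot: [3.139, -0.001, 1.097]
wrist_force: [5.2, 1.9, 4.1]
width: 0.0139
finger_force: 29.9
```

```bash
python3 tq.py
```

```text
t 37.27 yaw 1.098 T [ 0.17  -1.013  0.084] sd [0.033 0.041 0.039] Fxy [4.6 1.7 4.9] w 0.0139 29.9 q6 0.346 [ 0.5384 -0.0112  0.1161]
```

>>> servo_tool([
  [0,0,0,0,0,0.03,0],
  [0,0,0,0,0,0.03,0],
])

```text
time: 37.48
tool_pos: [0.5384, -0.0113, 0.1161]
ee_rot: [3.139, -0.001, 1.05]
wrist_force: [5.9, 1.2, 3.7]
width: 0.0136
finger_force: 29.9
```

```bash
python3 tq.py
```

```text
t 37.68 yaw 1.051 T [ 0.176 -1.067  0.065] sd [0.024 0.03  0.014] Fxy [6.3 1.2 4.2] w 0.0139 29.9 q6 0.393 [ 0.5385 -0.0112  0.1161]
```

>>> servo_tool([
  [0,0,0,0,0,0.04,0],
  [0,0,0,0,0,0.04,0],
])

```text
time: 37.9
tool_pos: [0.5385, -0.0114, 0.1161]
ee_rot: [3.139, -0.001, 0.986]
wrist_force: [5.8, 0.7, 5.0]
width: 0.0138
finger_force: 29.9
```

```bash
python3 tq.py; python3 tq.py
```

```text
t 38.1 yaw 0.988 T [ 0.128 -1.106 -0.   ] sd [0.027 0.026 0.037] Fxy [5.2 0.7 4.5] w 0.0137 29.9 q6 0.456 [ 0.5385 -0.0114  0.1161]
t 38.35 yaw 0.988 T [ 0.153 -1.075  0.02 ] sd [0.031 0.026 0.027] Fxy [5.4 1.3 4.8] w 0.0138 29.9 q6 0.456 [ 0.5385 -0.0114  0.116 ]
```

>>> servo_tool([
  [0,0,0,0,0,0.04,0],
  [0,0,0,0,0,0.07,0],
  [0,0,0,0,0,0.1,0],
  [0,0,0,0,0,0.1,0],
])

```text
time: 38.73
tool_pos: [0.5387, -0.0116, 0.1161]
ee_rot: [3.138, -0.002, 0.829]
wrist_force: [5.8, 0.3, 3.6]
width: 0.0139
finger_force: 29.9
```

```bash
python3 tq.py; python3 tq.py
```

```text
t 38.93 yaw 0.83 T [ 0.075 -1.181 -0.05 ] sd [0.014 0.015 0.032] Fxy [ 6.1 -0.4  3.4] w 0.014 29.9 q6 0.614 [ 0.5387 -0.0116  0.1161]
t 39.18 yaw 0.831 T [ 0.083 -1.189 -0.055] sd [0.037 0.027 0.03 ] Fxy [6.1 0.6 4.8] w 0.0137 29.9 q6 0.614 [ 0.5387 -0.0116  0.1161]
```

>>> servo_tool([
  [0,0,0,0,0,0.04,0],
  [0,0,0,0,0,0.07,0],
  [0,0,0,0,0,0.07,0],
])

```text
time: 39.48
tool_pos: [0.5389, -0.0118, 0.1161]
ee_rot: [3.138, -0.002, 0.719]
wrist_force: [6.3, -0.8, 3.9]
width: 0.0138
finger_force: 29.9
```

```bash
python3 tq.py; python3 tq.py
```

```text
t 39.68 yaw 0.72 T [ 0.041 -1.218 -0.025] sd [0.036 0.03  0.028] Fxy [5.8 0.8 3.9] w 0.0138 29.9 q6 0.724 [ 0.5389 -0.0118  0.1161]
t 39.93 yaw 0.721 T [ 0.051 -1.208 -0.023] sd [0.049 0.027 0.034] Fxy [7.6 0.2 4.1] w 0.014 29.9 q6 0.724 [ 0.5389 -0.0118  0.1161]
```

>>> servo_tool([
  [0,0,0,0,0,0,30],
  [0,0,0,0,0,0,40],
  [0,0,0,0,0,0,40],
  [0,0,-0.4,0,0,0,40],
  [0,0,-0.8,0,0,0,50],
  [0,0,-1,0,0,0,50],
  [0,0,-1,0,0,0,50],
  [0,0,-1,0,0,0,50],
])

```text
time: 40.65
tool_pos: [0.537, -0.0113, 0.2159]
ee_rot: [3.141, 0.0, 0.719]
wrist_force: [-0.6, 0.1, -0.5]
width: 0.05
finger_force: 0.0
```

```bash
python3 - <<'E'
from h import *
go(jw(0,0,.3))
im=snap('wrist','w12.png')
cv2.imwrite('pics/w12c.png',cv2.resize(im[140:270,190:330,::-1],None,fx=4,fy=4,interpolation=cv2.INTER_CUBIC))
E
```

```text
t 40.65 pos [ 0.537  -0.0113  0.2159] rot [3.141 0.    0.719] F [-0.6  0.1 -0.5] T [-0.052  0.013 -0.026] w 0.05 ff 0.0 
 -> shift [-0.013  0.015 -0.841] turn [0. 0. 0.]
```

View pics/w12c.png

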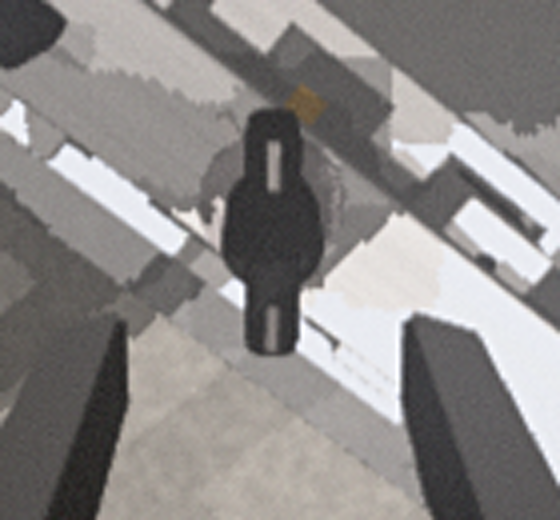

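I miscounted: that was picture 15, and the limit is 14, so I'll view no more. It shows the wing upright in the image at (258,198), with the collar in shade. I'll check the pips numerically.

```bash
python3 - <<'E'
from h import *
c=cam('wrist'); im=cv2.imread('pics/w12.png').astype(int).sum(2)/3
ctr=np.array([.538,-.0118])
for r in (.014,.0165,.019):
  print(r,[(a,int(im[tuple(np.round(w2px(c,[ctr[0]+r*np.cos(np.radians(a)),ctr[1]+r*np.sin(np.radians(a)),.0895])).astype(int)[::-1])])) for a in range(0,360,8)])
E
```

```text
0.014 [(0, 78), (8, 53), (16, 52), (24, 78), (32, 150), (40, 141), (48, 50), (56, 57), (64, 44), (72, 109), (80, 115), (88, 107), (96, 107), (104, 112), (112, 107), (120, 111), (128, 177), (136, 201), (144, 192), (152, 166), (160, 66), (168, 51), (176, 49), (184, 54), (192, 54), (200, 57), (208, 52), (216, 57), (224, 55), (232, 55), (240, 59), (248, 57), (256, 55), (264, 55), (272, 56), (280, 55), (288, 53), (296, 60), (304, 64), (312, 78), (320, 98), (328, 99), (336, 103), (344, 97), (352, 100)]
0.0165 [(0, 101), (8, 67), (16, 52), (24, 48), (32, 140), (40, 103), (48, 47), (56, 51), (64, 65), (72, 113), (80, 110), (88, 112), (96, 107), (104, 110), (112, 112), (120, 106), (128, 104), (136, 99), (144, 96), (152, 181), (160, 192), (168, 106), (176, 50), (184, 57), (192, 51), (200, 54), (208, 50), (216, 53), (224, 57), (232, 52), (240, 58), (248, 59), (256, 56), (264, 53), (272, 58), (280, 57), (288, 88), (296, 95), (304, 94), (312, 97), (320, 95), (328, 106), (336, 116), (344, 106), (352, 101)]
0.019 [(0, 90), (8, 90), (16, 47), (24, 54), (32, 49), (40, 49), (48, 51), (56, 56), (64, 107), (72, 114), (80, 104), (88, 98), (96, 111), (104, 136), (112, 108), (120, 116), (128, 106), (136, 91), (144, 126), (152, 169), (160, 194), (168, 188), (176, 94), (184, 56), (192, 55), (200, 58), (208, 64), (216, 59), (224, 65), (232, 64), (240, 56), (248, 51), (256, 60), (264, 55), (272, 56), (280, 95), (288, 118), (296, 123), (304, 127), (312, 142), (320, 137), (328, 132), (336, 128), (344, 117), (352, 102)]
```

>>> servo_tool([
  [-0.4,0,0,0,0,0,50],
  [-0.8,0,0,0,0,0,50],
  [-0.8,0,0,0,0,0,50],
  [-0.8,0,0,0,0,0,50],
  [-0.8,0,0,0,0,0,50],
])

```text
time: 41.12
tool_pos: [0.4764, -0.0635, 0.2136]
ee_rot: [-3.139, 0.001, 0.718]
wrist_force: [0.3, 0.1, 0.1]
width: 0.0496
finger_force: 0.0
```

```bash
cat > pip.py <<'E'
from h import *
im=snap('wrist','w13.png'); c=cam('wrist'); im=im.astype(int)
go(jw(0,0,.3)); K,M=c; print('cam',(-M[:3,:3].T@M[:3,3]).round(3), w2px(c,jw(0,0,.089)).round(1))
u0,v0=w2px(c,[.538,-.0118,.1]).round().astype(int)
g=im.sum(2)//3
sub=g[v0-26:v0+27,u0-26:u0+27]
print('\n'.join(''.join(' .:-=+*#%@'[min(9,x//25)]*2 for x in r) for r in sub[::2,::2]))
E
python3 pip.py
```

```text
t 41.17 pos [ 0.4769 -0.0632  0.2141] rot [-3.139e+00  1.000e-03  7.190e-01] F [ 1.1 -0.5  0.7] T [-0.008 -0.047 -0.05 ] w 0.0502 ff 0.0 
 -> shift [ 0.781  0.017 -0.86 ] turn [-0.001  0.001 -0.   ]
cam [ 0.536 -0.013  0.376] [256.9 118.4]
@@@@@@##########**++==::::--%%==::::--====----++%%%%##
@@@@%%##########**++==::::--%%==::::--========--++##%%
%%%%##############++==::::--%%==::::--==========--==##
##############******--::::--%%==::::--================
##########**####++++--::::--##==::::==++==============
################====--::::::::::::::==++==============
############****==++--::::::::::::::++++++++==========
############++**==++::::::::::::::::==++++****========
##########****++==--::::::::::::::::::==++******======
##########****++--::::::::::::::::::::::==****++##++==
########****====::::::::::::::::::::::::--****++####++
########++++==--::::::::::::::::::::::::::++****######
########++++==--::::::::::::::::::::::::::==******####
########++++==--::::::::::::::::::::::::::--++****####
########++====--::::::::::::::::::::::::::==++++######
++######**++==--::::::::::::::::::::::::::++++++**####
**++####**++====::::::::::::::::::::::::::++++++**####
++--==**##++**==--::::::::::::::::::::::==++++**##**##
========**++**====::::::::::::::::::::--++++++**##****
======----**++++====::::::::::::::::--++++++**######**
========----==++====--::::::::::::::++++++++####**####
==========----======--::::::::::::::++++++**##########
==========--------==--::::==##--::::++******########**
##========------------::::==%%--::..********##########
####++--==----------::::::==##--::::++####**##########
######**====----====--::::++##--::::++**##########**##
##########==========--::::++##--::..******############
```

>>> servo_tool([
  [0.02,0,0.3,0,0,0,50],
  [0.02,0,0.6,0,0,0,50],
  [0.02,0,0.65,0,0,0,50],
  [0.02,0,0.65,0,0,0,50],
  [0.02,0,0.65,0,0,0,50],
])

```text
time: 41.58
tool_pos: [0.4791, -0.062, 0.1509]
ee_rot: [-3.141, 0.0, 0.72]
wrist_force: [0.2, 0.1, -0.2]
width: 0.0504
finger_force: 0.0
```

```bash
python3 - <<'E'
from h import *
c=cam('wrist'); im=np.mean([robot.snapshot('wrist').astype(float) for _ in range(4)],0).mean(2).astype(np.float32)
cv2.imwrite('pics/w14.png',im)
print(w2px(c,[.538,-.0118,.089]),robot.get_obs()['tool_pos'])
rs=(.013,.015,.017,.019,.0205,.024)
for a in range(0,360,6):
  t=np.radians(a); P=[w2px(c,[.538+r*np.cos(t),-.0118+r*np.sin(t),.089]) for r in rs]
  mp=np.array(P,np.float32)[None]; print(a,cv2.remap(im,mp[...,0],mp[...,1],1)[0].astype(int),end='; ' if a%12==0 else '\n')
E
```

```text
[255.78818728 119.45209207] [ 0.47976703 -0.06264701  0.15247354]
0 [ 58 105 139 142 118 110]; 6 [ 60  59 106 123 119 110]
12 [ 63  62  58  76  92 109]; 18 [66 66 63 63 62 75]
24 [66 68 68 66 66 65]; 30 [ 68  66 126 122 108  83]
36 [ 67  65 191 205 205 207]; 42 [ 66  65 131 125 125 122]
48 [67 65 67 67 67 68]; 54 [64 65 66 67 66 71]
60 [ 64  65  68  80 101 151]; 66 [ 66  78 106 141 155 163]
72 [ 84 122 125 144 154 193]; 78 [105 123 125 147 173 176]
84 [102 132 143 169 180 181]; 90 [ 99 135 156 150 181 180]
96 [ 96 132 155 148 183 182]; 102 [ 92 127 155 144 179 183]
108 [ 88 120 154 166 184 184]; 114 [ 86 116 143 159 182 180]
120 [ 80 120 141 142 177 182]; 126 [ 75 117 141 152 183 178]
132 [ 74 117 123 151 179 183]; 138 [ 69 117 134 141 169 181]
144 [ 69 117 132 147 169 181]; 150 [ 68 105 119 143 171 169]
156 [ 66 100 125 144 166 122]; 162 [ 64  91 139 145 148 104]
168 [ 64  87 137 145 148 106]; 174 [ 63  78 115 145 132 104]
180 [ 63  74 117 141 130  92]; 186 [ 60  65 113 115 121  89]
192 [ 55  58 108 108 108  87]; 198 [ 54  54  70  95 106  89]
204 [55 54 53 55 57 71]; 210 [54 56 56 54 53 52]
216 [57 57 53 55 54 53]; 222 [ 58  59  58  54 151 179]
228 [ 59  60  56  54 139 151]; 234 [58 57 56 55 58 53]
240 [58 58 57 54 54 51]; 246 [ 59  56  54  53  56 141]
252 [ 55  55  57 100 125 174]; 258 [ 56  55  66 137 136 159]
264 [ 54  60  69 138 137 176]; 270 [ 59  61  74 138 139 177]
276 [ 63  64  77 136 137 172]; 282 [ 64  62  80 136 136 175]
288 [ 63  63  92 135 139 177]; 294 [ 65  64  94 138 136 173]
300 [ 66  62 103 139 137 175]; 306 [ 66  63 109 138 142 180]
312 [ 64  64 124 153 148 180]; 318 [ 65  64 127 157 152 182]
324 [ 66  68 136 154 153 176]; 330 [ 63  76 149 155 145 135]
336 [ 66  82 155 160 157 111]; 342 [ 64  95 154 157 151 110]
348 [ 64 105 140 142 136 110]; 354 [ 60 113 141 142 120 110][ WARN:0@1.734] global loadsave.cpp:1063 imwrite_ Unsupported depth image for selected encoder is fallbacked to CV_8U.
```

Torque followed the clutch curve: it peaked, fell through zero near slip 0.25, went negative, then returned towards zero at the notch. One side view of the pips to confirm.

>>> servo_tool([
  [0,-0.35,0,0,0,0,50],
  [0,-0.7,0,0,0,0,50],
  [0,-0.7,0,0,0,0,50],
  [0,-0.7,0,0,0,0,50],
  [0,-0.7,0,0,0,0,50],
])

```text
time: 42.2
tool_pos: [0.4334, -0.0101, 0.1517]
ee_rot: [3.139, -0.002, 0.719]
wrist_force: [-0.2, -0.2, -0.1]
width: 0.05
finger_force: 0.0
```

```bash
python3 - <<'E' 2>/dev/null
from h import *
c=cam('wrist'); im=np.mean([robot.snapshot('wrist').astype(float) for _ in range(3)],0).mean(2).astype(np.float32)
rs=(.009,.011,.013,.015,.017,.019,.0205,.024)
for a in range(30,240,6):
  t=np.radians(a); P=[w2px(c,[.538+r*np.cos(t),-.0118+r*np.sin(t),.089]) for r in rs]
  mp=np.array(P,np.float32)[None]; print(a,cv2.remap(im,mp[...,0],mp[...,1],1)[0].astype(int),end='; ' if a%12==6 else '\n')
E
```

```text
30 [61 60 62 62 62 64 63 61]; 36 [61 61 60 61 62 63 64 65]
42 [61 62 61 62 62 63 63 66]; 48 [ 60  64  69  78  80 104 119 153]
54 [ 60  87 104 118 120 129 146 163]; 60 [ 59 100 117 167 167 155 186 234]
66 [ 62 108 119 197 196 201 236 235]; 72 [ 64 114 138 197 196 179 218 201]
78 [ 63 113 162 195 205 122 196 228]; 84 [ 68 113 170 209 232 138 232 235]
90 [ 67 149 184 211 232 134 233 235]; 96 [ 72 166 192 215 232 110 225 235]
102 [ 72 149 188 208 231 124 233 236]; 108 [ 69 138 187 195 232 128 235 235]
114 [ 74 183 185 187 227 128 224 236]; 120 [ 75 193 188 191 228 131 202 217]
126 [ 68 169 196 191 227  98 174 181]; 132 [ 64 145 200 194 210 103 171 183]
138 [ 63 170 199 198 202 119 106 187]; 144 [ 60 141 195 199 203 118 119 183]
150 [ 58 131 194 194 116 118 112 187]; 156 [ 59 154 194 176 142 124 104 160]
162 [ 53 168 200 140 154 145  89 112]; 168 [ 54 107 201 121 143 146  97  87]
174 [ 56  82 190 111 120 146  94  83]; 180 [ 55  72 184 135 122 152  94  83]
186 [ 57  65 189 188 110 123 111  84]; 192 [ 56  55 185 196 113 107 100  84]
198 [ 56  53 171 186 136 110 101  88]; 204 [ 54  54  91 160 138 108 104 107]
210 [ 55  56  63 106 102 103 106 131]; 216 [56 56 55 54 57 59 62 77]
222 [57 52 56 56 54 55 55 55]; 228 [57 55 56 54 54 56 54 56]
234 [68 60 54 57 57 55 55 56];
```

The pip shows at about 66°, bright across the dark rim, with the wing at about 41°. That puts slip at about 0.45 rad, which is the first notch. Handing in.

```bash
python3 -c "
from h import *
print(robot.close_job())"
```

```text
the job is handed in; nothing more can be done
None
```

I handed the job in at about 42 s of robot time, with no verdict returned: both modules (only two were present) seated, bar home, lever locked, and the knob stopped at its first click (slip about 0.45 rad, from torque and the collar pips), though I viewed 15 pictures against the limit of 14.

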